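# Refit the relays of a pressure test rig and switch it on

### The arm

A 6-joint arm with a two-finger parallel gripper is mounted at the origin on the work surface. World frame = base frame: x ahead of the robot, y to its left, z up, the work surface at z = 0. Lengths are in m, angles in rad, forces in N, time in s.
With the tool pointing down it reaches from about 0.375 to 0.9 m from the base axis. Payload 3.1 kg.
Tool frame: the origin (TCP) lies on the centre line of the jaws, within the pads' length; the fingertips stand 19 mm ahead of it and the grasp point (between the pads) is the TCP; z points along the fingers, y is the line along which they close (so a half turn about z gives the same grasp; the last joint's range is limited). The gripper opens to 85 mm and grips with 20 to 120 N. Pads are 22 mm wide; open, the fingers measure 114 mm over their backs; the gripper's body (76 mm by 85 mm) begins 54 mm behind the grasp point. The pads swing forward as they close: fully open they stand 13 mm farther back than shut.
Start: joints at [-1.379, 0.527, 1.433, -0, 1.181, -0.178], TCP at [0.226, -0.583, 0.25] pointing down, gripper open.
Joint ranges: [-3.08, 3.08], [-0.75, 2.2], [0.22, 2.44], [-1.43, 4.57], [0, 2.65], [-2.85, 2.85]. Speed limits (rad/s): [2.79, 2.79, 3.14, 3.14, 3.14, 3.14].

### API

Orientations are given as a unit quaternion [x, y, z, w].
In Python, from station import manip, cams, sign_off gives the robot as it stands.
- The arm moves only by the tool carry_out, never from a script. Its argument "targets" is a list that holds one entry, the list of rows, each a list of 7 numbers: the shift along the tool's x, y, z in cm, then the turn, a rotation vector about the tool's x, y, z in degrees, then the finger opening in cm, from 0 to 8.54. A call has 1 to 12 rows; each row is the pose to reach, as a shift and turn from the pose commanded when the call began, along the tool's axes at that moment; what a row does not reach only later rows make up. A row lasts 1/12 s, in which the tool goes at most 41.7 mm and 7.16 degrees, less where a joint would pass 70% of its speed; a pose out of reach is approached as far as the arm can. A call with a gripper value outside its range is refused whole. The fingers move at their own pace and stop on an object; "force" is the grip in N (left out, the last holds). Time passes only in rows, so rows that repeat a pose let the fingers close. It gives the time, the measured TCP pose, the force, the opening and the grip force at its end, in the units of the state.
- manip.sense(): the state, without advancing time (a new reading comes with each control period).
- cams.snapshot(name): name is "scene" or "top" or "wrist"; returns the picture (420x560x3 uint8, red, green, blue); there is no depth.
- cams.camera_info(name): a dict with "K" (3x3 intrinsics, pixels), "k1" (the pictures are not rectified: a ray, as slopes to the right and down, at radius r is drawn at 1 + k1 r^2 times it, then the intrinsics apply), "T" (4x4, takes a point from camera to world coordinates). Camera axes: x right, y down, z forward; pixel columns grow to the right and rows downward; lengths in m; the calibration is good to about 2 mm. A picture is of the moment at which its call begins: read the wrist's pose just before it. camera_info takes no time and is no camera call; for the wrist camera it gives the pose at the moment of the call.
- sign_off(): hands the job in; it is judged then, once.
The state is a dict: "t": time; "q": joint angles; "qd": joint speeds; "tau": joint torques, N m; "tcp_pos": TCP position; "tool_rot": TCP orientation; "force": force on the tool from outside, world axes, zero at the start; "ft_torque": the same for the moment, N m; "finger_gap": opening from 0.0 (shut) to 1.0 (fully open); "gripper_force": force on a finger pad.
Only numpy, scipy, OpenCV 4.12 (cv2) and the standard library are available. Lean on these libraries where they do the work, as an engineer would, in place of code of your own. Each camera call takes 0.05 s, during which the arm holds its last target. There are 200 camera calls.

### The job

Get the pressure rig ready to run: with its key switch still off, plug every loose relay fully home into a free socket of the relay bank; then, with the key pushed all the way into the key switch, turn it clockwise to ON and leave it there, and after that push the green start button fully in. Hang the empty blue caddy by its grip bar on the hook of the stand (at any time), and do not disturb the other things on the bench.

Things in the scene. Friction and masses are not known exactly. Their poses are not given: they have to be found in the camera images.
- rig: pressure test rig, fixed: red plate 260 (x) by 520 mm (y), top 42 mm up, front to -x. On it: a grey bank of four sockets near the front; behind it low brass valves (90 mm above the table) and a transducer (123 mm); left a steel cell, 120 mm wide, up to 204 mm, at 45 mm x, 185 mm y; a gauge; right a grey console with key switch and green button. Origin on the table under the plate's centre
- socket1 (a point): centre of the mouth of a relay socket, a rectangular hole in the top of the grey bank, 70 mm above the table: 29 mm along the point's x, 36 mm along its y, 16 mm deep, chamfer 2 mm. The four lie in a row along y, 54 mm apart, in a bank 44 mm wide in x; all are alike and empty at the start; any relay fits any socket
- socket2 (a point): centre of the mouth of a relay socket, a rectangular hole in the top of the grey bank, 70 mm above the table: 29 mm along the point's x, 36 mm along its y, 16 mm deep, chamfer 2 mm. The four lie in a row along y, 54 mm apart, in a bank 44 mm wide in x; all are alike and empty at the start; any relay fits any socket
- socket3 (a point): centre of the mouth of a relay socket, a rectangular hole in the top of the grey bank, 70 mm above the table: 29 mm along the point's x, 36 mm along its y, 16 mm deep, chamfer 2 mm. The four lie in a row along y, 54 mm apart, in a bank 44 mm wide in x; all are alike and empty at the start; any relay fits any socket
- socket4 (a point): centre of the mouth of a relay socket, a rectangular hole in the top of the grey bank, 70 mm above the table: 29 mm along the point's x, 36 mm along its y, 16 mm deep, chamfer 2 mm. The four lie in a row along y, 54 mm apart, in a bank 44 mm wide in x; all are alike and empty at the start; any relay fits any socket
- relay1: plug-in relay, upright, 52 mm tall, about 90 g: orange case 40 (its x) by 31 mm (y), 12 to 52 mm above the origin, on a black plug 34 (x) by 27 mm (y), 12 mm high. Origin at the centre of the plug's underside. Its x goes along the socket's y, either way round; fully home the case rests on the bank, the origin 12 mm below the mouth. Two to four are there; an absent one reads None from the start
- relay2: plug-in relay, upright, 52 mm tall, about 90 g: orange case 40 (its x) by 31 mm (y), 12 to 52 mm above the origin, on a black plug 34 (x) by 27 mm (y), 12 mm high. Origin at the centre of the plug's underside. Its x goes along the socket's y, either way round; fully home the case rests on the bank, the origin 12 mm below the mouth. Two to four are there; an absent one reads None from the start
- relay3: plug-in relay, upright, 52 mm tall, about 90 g: orange case 40 (its x) by 31 mm (y), 12 to 52 mm above the origin, on a black plug 34 (x) by 27 mm (y), 12 mm high. Origin at the centre of the plug's underside. Its x goes along the socket's y, either way round; fully home the case rests on the bank, the origin 12 mm below the mouth. Two to four are there; an absent one reads None from the start
- relay4: plug-in relay, upright, 52 mm tall, about 90 g: orange case 40 (its x) by 31 mm (y), 12 to 52 mm above the origin, on a black plug 34 (x) by 27 mm (y), 12 mm high. Origin at the centre of the plug's underside. Its x goes along the socket's y, either way round; fully home the case rests on the bank, the origin 12 mm below the mouth. Two to four are there; an absent one reads None from the start
- key_holder: black block 50 by 50 mm, 28 mm tall, fixed, in which the key stands; origin at the centre of its underside
- key: switch key, upright, 56 mm tall, 30 g: steel blade 14 (its x) by 5 mm (y), 20 mm long, pointing down; a collar 22 mm across, 5 mm thick; on top a blue bow 30 (x) by 9 mm (y), 25 to 56 mm above the origin. Origin at the blade's lower end, z up. At the start the blade stands loosely in key_holder, collar on the block, origin 8 mm above the table
- key_slot (a point): centre of the mouth of the slot in the key switch's round cylinder (48 mm across), 96 mm above the table, on its turning axis; slot 16 mm along the point's x, 7 mm along its y, chamfer 2.5 mm; it turns with the cylinder. The key goes in either way round until its collar rests on the cylinder: its origin is then 20 mm below this point
- key_switch (a joint): angle of the key switch: 0 = OFF, grows to 1.05 rad = ON at the stop, turning clockwise seen from above; light friction (0.06 N m), stays where it is left. The blade has about 0.15 rad of play in the slot. White mark on the console: OFF; green mark: ON
- start_top (a point): centre of the top of the green start button (26 mm across) on the console, 94 mm above the table; it is pushed straight down
- start (a joint): travel of the start button: 0 = up, 0.006 m = fully down; it springs back, fully down takes 5 N
- caddy: blue plastic hand caddy the relays came in, empty, about 200 g: open tray 90 mm (its x) by 150 mm (its y), 45 mm high, with an end plate at each y end that rises to carry the grip bar. Origin at the centre of its underside, z up
- caddy_bar (a point): centre of the caddy's straight grey grip bar, 10 by 10 mm in section, 130 mm clear length along the caddy's y, 125 mm above the caddy's underside; below the bar is a 75 mm high open window down to the tray's rim
- hook_seat (a point): top of the rod at the dip of the hook of the fixed steel stand (post 14 mm thick, 230 mm tall), 200 mm above the table. The 8 mm rod runs from the post to this point 75 mm along the point's -x and turns up: the tip is 37 mm farther along -x and 24 mm higher. The bar, square across the rod (along the point's y), rests about here when hung, its centre 5 mm above
- disc: bystander: white ceramic filter disc lying flat, 70 mm across, 8 mm thick, origin at the centre of its underside; it is not part of the job
- screwdriver: bystander: yellow-handled screwdriver lying on the table, 130 mm long, along its x axis, origin at the centre of its underside; it is not part of the job
- jar: bystander: glass jar with a white cap, 52 mm across, 60 mm tall, origin at the centre of its underside; it is not part of the job
- bottle: bystander: green plastic bottle with a white cap, 60 mm across, 130 mm tall, origin at the centre of its underside; it is not part of the job
- mug: bystander: blue mug, 76 mm across, 85 mm tall, origin at the centre of its underside; it is not part of the job
- spanner: bystander: small steel spanner lying on the table, 120 mm long, along its x axis, origin at the centre of its underside; it is not part of the job
There are look-alikes about, which are no part of the job. Leave any purple look-alike of the relay3 alone. Of the things that look like the caddy, the larger one is meant.

How it is judged:
On the way, in this order (a step that is already met when the one before it is completed fails the run):
1. all relays fully home in sockets with the key switch off (((horizontal distance between relay1 and socket1 below 0.004 m and z of relay1 in the frame of socket1 below -0.0095 m and angle between relay1's own z axis and vertical below 0.07 rad) or (horizontal distance between relay1 and socket2 below 0.004 m and z of relay1 in the frame of socket2 below -0.0095 m and angle between relay1's own z axis and vertical below 0.07 rad) or (horizontal distance between relay1 and socket3 below 0.004 m and z of relay1 in the frame of socket3 below -0.0095 m and angle between relay1's own z axis and vertical below 0.07 rad) or (horizontal distance between relay1 and socket4 below 0.004 m and z of relay1 in the frame of socket4 below -0.0095 m and angle between relay1's own z axis and vertical below 0.07 rad)) and ((horizontal distance between relay2 and socket1 below 0.004 m and z of relay2 in the frame of socket1 below -0.0095 m and angle between relay2's own z axis and vertical below 0.07 rad) or (horizontal distance between relay2 and socket2 below 0.004 m and z of relay2 in the frame of socket2 below -0.0095 m and angle between relay2's own z axis and vertical below 0.07 rad) or (horizontal distance between relay2 and socket3 below 0.004 m and z of relay2 in the frame of socket3 below -0.0095 m and angle between relay2's own z axis and vertical below 0.07 rad) or (horizontal distance between relay2 and socket4 below 0.004 m and z of relay2 in the frame of socket4 below -0.0095 m and angle between relay2's own z axis and vertical below 0.07 rad)) and ((horizontal distance between relay3 and socket1 below 0.004 m and z of relay3 in the frame of socket1 below -0.0095 m and angle between relay3's own z axis and vertical below 0.07 rad) or (horizontal distance between relay3 and socket2 below 0.004 m and z of relay3 in the frame of socket2 below -0.0095 m and angle between relay3's own z axis and vertical below 0.07 rad) or (horizontal distance between relay3 and socket3 below 0.004 m and z of relay3 in the frame of socket3 below -0.0095 m and angle between relay3's own z axis and vertical below 0.07 rad) or (horizontal distance between relay3 and socket4 below 0.004 m and z of relay3 in the frame of socket4 below -0.0095 m and angle between relay3's own z axis and vertical below 0.07 rad)) and ((horizontal distance between relay4 and socket1 below 0.004 m and z of relay4 in the frame of socket1 below -0.0095 m and angle between relay4's own z axis and vertical below 0.07 rad) or (horizontal distance between relay4 and socket2 below 0.004 m and z of relay4 in the frame of socket2 below -0.0095 m and angle between relay4's own z axis and vertical below 0.07 rad) or (horizontal distance between relay4 and socket3 below 0.004 m and z of relay4 in the frame of socket3 below -0.0095 m and angle between relay4's own z axis and vertical below 0.07 rad) or (horizontal distance between relay4 and socket4 below 0.004 m and z of relay4 in the frame of socket4 below -0.0095 m and angle between relay4's own z axis and vertical below 0.07 rad)) and value of joint key_switch below 0.4 rad), for 0.2 s.
2. key fully in the key switch and turned to ON (horizontal distance between key and key_slot below 0.004 m and z of key in the frame of key_slot below -0.016 m and angle between key's own z axis and vertical below 0.12 rad and value of joint key_switch above 0.9 rad), for 0.2 s.
3. start button pushed fully in (value of joint start above 0.0045 m), for 0.05 s.
At the end, for the whole second after the job is handed in: Every relay in a socket (within 4 mm, 9.5 mm deep, upright within 0.07 rad); key in the switch (within 4 mm, 16 mm deep), switch at ON (over 0.9 rad); button up; caddy hanging at rest, bar centre within 30 mm of the hook seat, tilt under 0.3 rad (all of step 2 and ((horizontal distance between relay1 and socket1 below 0.004 m and z of relay1 in the frame of socket1 below -0.0095 m and angle between relay1's own z axis and vertical below 0.07 rad) or (horizontal distance between relay1 and socket2 below 0.004 m and z of relay1 in the frame of socket2 below -0.0095 m and angle between relay1's own z axis and vertical below 0.07 rad) or (horizontal distance between relay1 and socket3 below 0.004 m and z of relay1 in the frame of socket3 below -0.0095 m and angle between relay1's own z axis and vertical below 0.07 rad) or (horizontal distance between relay1 and socket4 below 0.004 m and z of relay1 in the frame of socket4 below -0.0095 m and angle between relay1's own z axis and vertical below 0.07 rad)) and ((horizontal distance between relay2 and socket1 below 0.004 m and z of relay2 in the frame of socket1 below -0.0095 m and angle between relay2's own z axis and vertical below 0.07 rad) or (horizontal distance between relay2 and socket2 below 0.004 m and z of relay2 in the frame of socket2 below -0.0095 m and angle between relay2's own z axis and vertical below 0.07 rad) or (horizontal distance between relay2 and socket3 below 0.004 m and z of relay2 in the frame of socket3 below -0.0095 m and angle between relay2's own z axis and vertical below 0.07 rad) or (horizontal distance between relay2 and socket4 below 0.004 m and z of relay2 in the frame of socket4 below -0.0095 m and angle between relay2's own z axis and vertical below 0.07 rad)) and ((horizontal distance between relay3 and socket1 below 0.004 m and z of relay3 in the frame of socket1 below -0.0095 m and angle between relay3's own z axis and vertical below 0.07 rad) or (horizontal distance between relay3 and socket2 below 0.004 m and z of relay3 in the frame of socket2 below -0.0095 m and angle between relay3's own z axis and vertical below 0.07 rad) or (horizontal distance between relay3 and socket3 below 0.004 m and z of relay3 in the frame of socket3 below -0.0095 m and angle between relay3's own z axis and vertical below 0.07 rad) or (horizontal distance between relay3 and socket4 below 0.004 m and z of relay3 in the frame of socket4 below -0.0095 m and angle between relay3's own z axis and vertical below 0.07 rad)) and ((horizontal distance between relay4 and socket1 below 0.004 m and z of relay4 in the frame of socket1 below -0.0095 m and angle between relay4's own z axis and vertical below 0.07 rad) or (horizontal distance between relay4 and socket2 below 0.004 m and z of relay4 in the frame of socket2 below -0.0095 m and angle between relay4's own z axis and vertical below 0.07 rad) or (horizontal distance between relay4 and socket3 below 0.004 m and z of relay4 in the frame of socket3 below -0.0095 m and angle between relay4's own z axis and vertical below 0.07 rad) or (horizontal distance between relay4 and socket4 below 0.004 m and z of relay4 in the frame of socket4 below -0.0095 m and angle between relay4's own z axis and vertical below 0.07 rad)) and value of joint start below 0.002 m and distance between caddy_bar and hook_seat below 0.03 m and angle between caddy's own z axis and vertical below 0.3 rad and linear speed of caddy below 0.05 m/s and linear speed of key below 0.03 m/s); the robot touches nothing.
It fails at once if a bystander was moved more than 40 mm (distance of any of disc, screwdriver, jar, bottle, mug, spanner from where it was at the start of the episode above 0.04 m).
It fails at once if the jar, bottle or mug was tipped (angle between any of jar, bottle, mug's own z axis and vertical above 0.5 rad).
Of relay1, relay2, relay3, relay4 only 2 to 4 are there at a start; the rules pass over those that are not, and their reading is None.
At some moment in a run one of relay1, relay2, relay3, relay4 may be knocked a few centimetres aside while the robot is not near it.
It also fails if it takes over 210 s, if anything falls off the work surface, if the arm or the gripper's body presses on something with over 40 N, if the wrist force passes 120 N, or if a joint passes its speed limit or range.

## Working session

There is one attempt and no reset: what is moved stays moved. The work goes in short steps, Python scripts to look and compute and a tool call to move; the robot and the scene stay as the last step left them, time stands still between calls to the robot, and variables do not carry over. Pictures are saved under pics/ and viewed, at most 14 in all, crops included, and the job is handed in when it is done.

Besides the shell and the picture viewer there is one more tool, called after "Request:" as name(argument=value, ...) on one line, values as JSON. carry_out: Moves the arm, as the interface text tells. Its arguments: {"type":"object","properties":{"targets":{"type":"array"},"force":{"type":"number"}},"required":["targets"]}

```bash
ls; mkdir -p pics
python3 - <<'E'
from station import manip,cams
import cv2,numpy as np
for n in("scene","top"):
    im=cams.snapshot(n); cv2.imwrite(f"pics/{n}0.png",cv2.resize(im[:,:,::-1],(800,600),interpolation=cv2.INTER_CUBIC)); i=cams.camera_info(n); print(n,i['K'],i['k1'],np.round(i['T'],4))
    np.save(f"{n}0.npy",im)
s=manip.sense();print(s)
E
```

```text
pics
scene [[515.16621502   0.         286.59516103]
 [  0.         515.16621502 213.40661417]
 [  0.           0.           1.        ]] -0.00271012215512978 [[-0.7172  0.5305 -0.4519  1.0632]
 [ 0.6969  0.55   -0.4603  0.5893]
 [ 0.0043 -0.645  -0.7642  1.0872]
 [ 0.      0.      0.      1.    ]]
top [[486.17653086   0.         268.03024258]
 [  0.         486.17653086 214.84938089]
 [  0.           0.           1.        ]] -0.08073612860436707 [[ 0.0225 -0.9842  0.1755  0.2649]
 [-0.9996 -0.0254 -0.0143  0.0181]
 [ 0.0186 -0.1751 -0.9844  1.4809]
 [ 0.      0.      0.      1.    ]]
{'t': 0.1, 'q': array([-1.37952274e+00,  5.28389147e-01,  1.43381534e+00,  3.44332674e-05,
        1.18137883e+00, -1.78509882e-01]), 'qd': array([-0.00024994, -0.00094074, -0.00561387, -0.00056176, -0.0018439 ,
        0.00020332]), 'tau': array([ 2.51437058e-07, -4.43305492e+01, -1.78586698e+01, -2.68471049e-04,
        3.90601621e-03,  1.82888363e-05]), 'tcp_pos': array([ 0.22579366, -0.58212265,  0.24940853]), 'tool_rot': array([ 9.82956877e-01,  1.83833583e-01,  9.56876339e-06, -9.95414904e-04]), 'force': array([ 0.87039325,  0.2954014 , -0.07113158]), 'ft_torque': array([ 0.02688859, -0.01256354, -0.00430612]), 'gripper_force': 0.0, 'finger_gap': 1.004889200044053}
```

View pics/scene0.png

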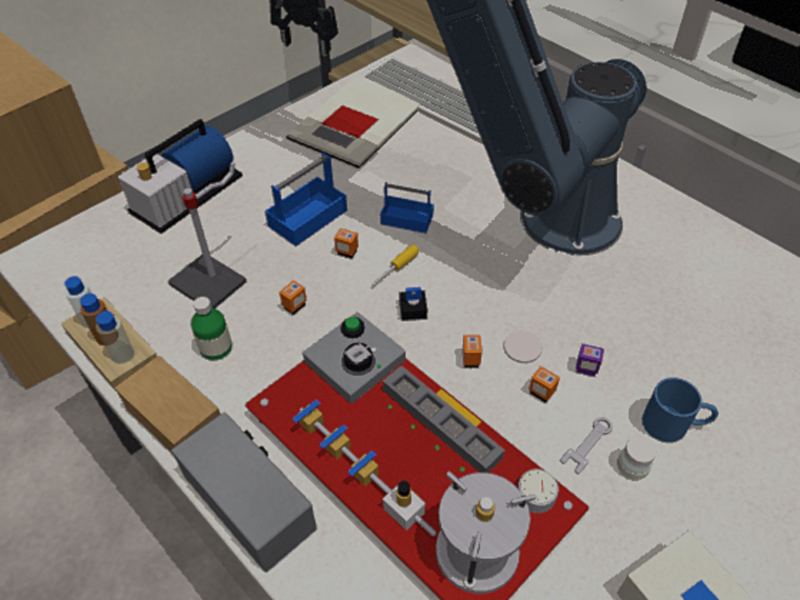

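View pics/top0.png

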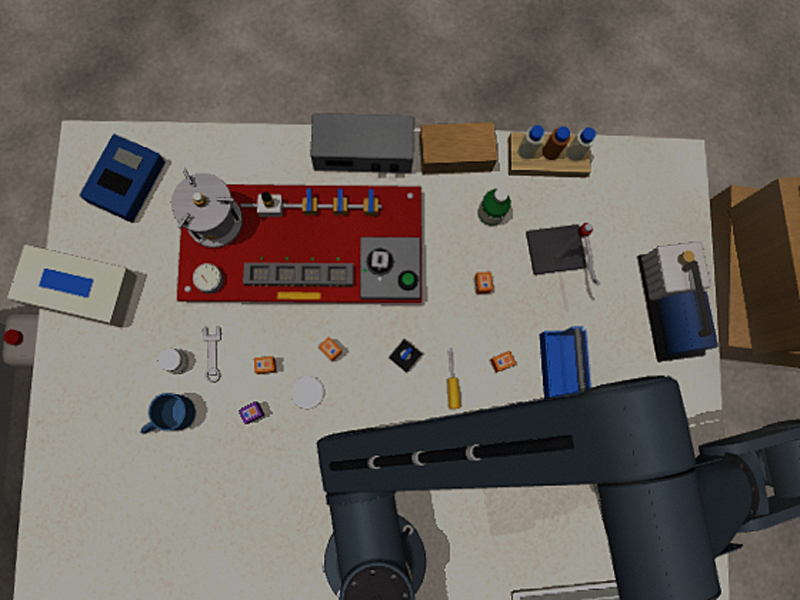

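Scene (800×600 px): relays at (345,242), (292,296), (472,350), (544,383), purple look-alike at (590,358), key at (412,300), large caddy at (307,205), stand at (205,245), rig in the lower middle. In the top view the relays are at (484,282), (502,361), (330,349), (264,365).

```bash
cat > h.py <<'E'
import numpy as np,cv2
from station import manip,cams
from scipy.spatial.transform import Rotation as R
def ray(info,px):
    K=info['K'];d=np.array([(px[0]-K[0,2])/K[0,0],(px[1]-K[1,2])/K[1,1]]);u=d.copy()
    for _ in range(20): u=d/(1+info['k1']*(u@u))
    T=info['T'];return T[:3,3],T[:3,:3]@np.array([u[0],u[1],1.])
def onz(info,px,z):
    o,d=ray(info,px);return o+d*(z-o[2])/d[2]
def proj(info,P):
    P=np.atleast_2d(P);T=info['T'];c=(P-T[:3,3])@T[:3,:3];s=c[:,:2]/c[:,2:];s=s*(1+info['k1']*(s**2).sum(1,keepdims=True))
    return s*[info['K'][0,0],info['K'][1,1]]+info['K'][:2,2]
def tri(i1,p1,i2,p2):
    (o1,d1),(o2,d2)=ray(i1,p1),ray(i2,p2)
    s,*_=np.linalg.lstsq(np.c_[d1,-d2],o2-o1,rcond=None);a=o1+d1*s[0];b=o2+d2*s[1];return (a+b)/2,np.linalg.norm(a-b)
E
python3 - <<'E'
from h import *
ti,si=cams.camera_info("top"),cams.camera_info("scene")
k=0.7
for n,p,z in [("rA",(484,282),.052),("rB",(502,361),.052),("rC",(330,349),.052),("rD",(264,365),.052),("key",(406,353),.06),("slot",(379,260),.13),("btn",(408,279),.094),("s1",(260,273),.07),("s4",(339,273),.07),("plTL",(183,186),.042),("plTR",(421,187),.042),("plBR",(421,301),.042),("plBL",(178,300),.042),("bottle",(495,206),.1),("post",(586,230),.23),("standbase",(556,250),.005),("drv",(454,392),.02),("disc",(308,392),.008),("caddy",(567,362),.04)]:
    print(n,onz(ti,np.array(p)*k,z).round(3))
t,s=np.load("top0.npy"),np.load("scene0.npy")
a=cv2.resize(t[140:290,355:435],None,fx=3.6,fy=3.6,interpolation=3)
b=cv2.resize(s[100:250,80:250],None,fx=3,fy=3.6,interpolation=3)
cv2.imwrite("pics/crop1.png",np.hstack([a,b])[:,:,::-1]);print(a.shape,b.shape)
E
```

```text
rA [ 0.579 -0.215  0.052]
rB [ 0.412 -0.252  0.052]
rC [0.429 0.105 0.052]
rD [0.392 0.239 0.052]
key [ 0.423 -0.052  0.06 ]
slot [0.601 0.008 0.13 ]
btn [ 0.571 -0.052  0.094]
s1 [0.581 0.255 0.07 ]
s4 [0.586 0.09  0.07 ]
plTL [0.778 0.439 0.042]
plTR [ 0.789 -0.08   0.042]
plBR [ 0.536 -0.083  0.042]
plBL [0.525 0.43  0.042]
bottle [ 0.731 -0.231  0.1  ]
post [ 0.646 -0.381  0.23 ]
standbase [ 0.666 -0.384  0.005]
drv [ 0.348 -0.156  0.02 ]
disc [0.341 0.15  0.008]
caddy [ 0.414 -0.392  0.04 ]
(540, 288, 3) (540, 510, 3)
```

View pics/crop1.png

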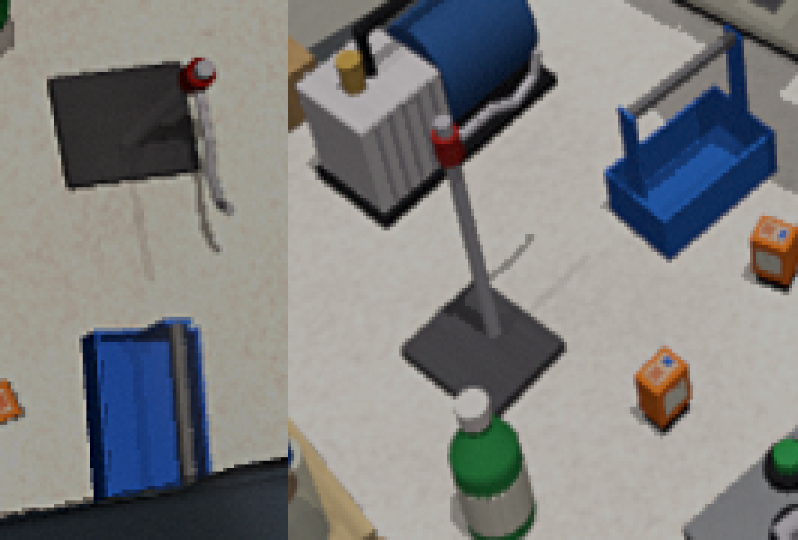

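```bash
cat >> h.py <<'E'
def go(pos,yaw=None,s=None):
    """print shift (cm) and turn (deg) in tool axes from measured pose; tool down, x axis at yaw deg"""
    s=s or manip.sense();Rm=R.from_quat(s['tool_rot']);d=Rm.inv().apply(np.array(pos)-s['tcp_pos'])*100
    y0=np.degrees(np.arctan2(*Rm.as_matrix()[[1,0],[0,0]]))
    if yaw is None: yaw=y0
    yaw=y0+(yaw-y0+90)%180-90
    Rt=R.from_euler('z',yaw,degrees=True)*R.from_quat([1,0,0,0])
    rv=(Rm.inv()*Rt).as_rotvec(degrees=True)
    print("tcp",s['tcp_pos'].round(4),"yaw %.1f"%y0,"q6 %.2f"%s['q'][5],"t %.1f"%s['t'],"| move",d.round(2),rv.round(1),"f",s['force'].round(1),"gap %.3f"%s['finger_gap'])
E
python3 - <<'E'
from h import *
ti,si=cams.camera_info("top"),cams.camera_info("scene")
T=lambda x,y:(355+x/3.6,140+y/3.6); S=lambda x,y:((x-288)/3+80,100+y/3.6)
print("posttop",tri(ti,T(205,68),si,S(445,120)))
print("tip",tri(ti,T(227,208),si,S(541,58)))
print("barend",tri(ti,T(177,322),si,S(628,112)), "bar other scene z.125",onz(si,S(735,38),.13))
for p in [(177,322),(188,480)]: print("bar z",onz(ti,T(*p),.13))
go((.46,-.36,.42),0)
E
```

```text
posttop (array([ 0.65127855, -0.38570975,  0.22872438]), np.float64(0.0021216870338923804))
tip (array([ 0.54626414, -0.40253567,  0.21471357]), np.float64(0.004276885971114796))
barend (array([ 0.47351352, -0.38949713,  0.12719706]), np.float64(0.0013902530832185635)) bar other scene z.125 [ 0.34419705 -0.38627353  0.13      ]
bar z [ 0.47356454 -0.38920027  0.13      ]
bar z [ 0.34946281 -0.39497747  0.13      ]
tcp [ 0.2258 -0.5821  0.2494] yaw 21.2 q6 -0.18 t 0.1 | move [ 29.87 -12.28 -17.02] [-0.1 -0.  21.2] f [ 0.9  0.3 -0.1] gap 1.005
```

Request:
carry_out(targets=[[[29.9,-12.3,-17,0,0,21.2,8.5],[29.9,-12.3,-17,0,0,21.2,8.5],[29.9,-12.3,-17,0,0,21.2,8.5],[29.9,-12.3,-17,0,0,21.2,8.5],[29.9,-12.3,-17,0,0,21.2,8.5],[29.9,-12.3,-17,0,0,21.2,8.5],[29.9,-12.3,-17,0,0,21.2,8.5],[29.9,-12.3,-17,0,0,21.2,8.5],[29.9,-12.3,-17,0,0,21.2,8.5],[29.9,-12.3,-17,0,0,21.2,8.5],[29.9,-12.3,-17,0,0,21.2,8.5],[29.9,-12.3,-17,0,0,21.2,8.5]]])

```text
t: 1.1
tcp_pos: [0.4597, -0.3598, 0.4194]
tool_rot: [1.0, 0.0, -0.001, -0.0]
force: [0.7, 0.7, -0.1]
finger_gap: 0.995
gripper_force: 0.0
```

Run:
```python
from h import *
go((.46,-.36,.42),0)
i=cams.camera_info("wrist"); np.save("wi.npy",i['T']);print(i['K'][0],i['k1'],i['T'].round(3))
im=cams.snapshot("wrist");t=cams.snapshot("top");np.save("w1.npy",im);np.save("top1.npy",t)
cv2.imwrite("pics/w1.png",cv2.resize(np.hstack([im,t]),(800,300),interpolation=cv2.INTER_AREA)[:,:,::-1]) if 0 else cv2.imwrite("pics/w1.png",cv2.resize(im,(800,600),interpolation=3)[:,:,::-1])
```

```text
tcp [ 0.4597 -0.3598  0.4194] yaw 0.0 q6 0.72 t 1.1 | move [ 0.03  0.02 -0.06] [-0.   0.1  0. ] f [ 0.7  0.7 -0.1] gap 0.995
[319.97819414   0.         284.6158098 ] -0.07523297768598239 [[ 0.    -0.949 -0.317  0.542]
 [-1.    -0.     0.001 -0.36 ]
 [-0.001  0.317 -0.949  0.543]
 [ 0.     0.     0.     1.   ]]
```

View pics/w1.png

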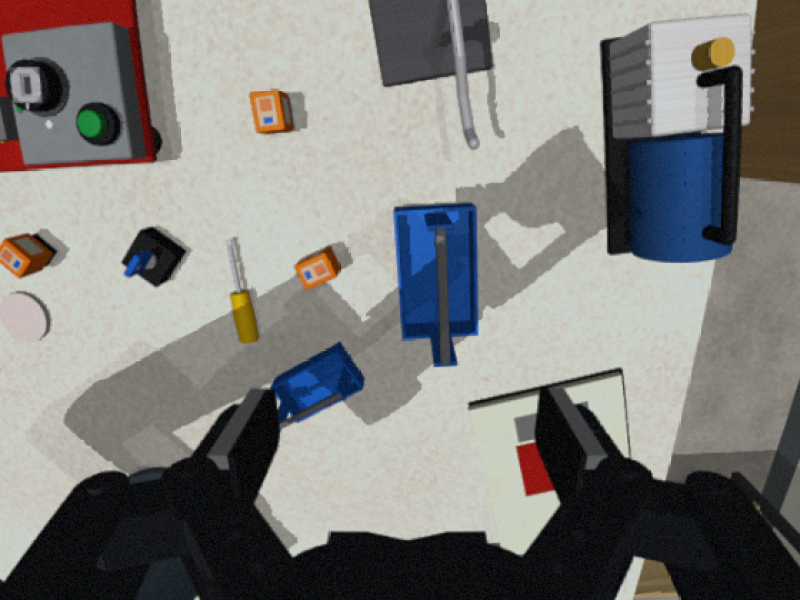

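The wrist view (800×600) shows the large caddy with its bar from (440,228) to (446,362), the hook tip at (474,147), relays at (270,110), (318,268), (25,253), and the key at (140,262).

Run:
```python
from h import *
wi=cams.camera_info("wrist");
for n,p,z in [("bar1",(440,228),.13),("bar2",(446,362),.13),("c1",(394,207),.045),("c2",(475,204),.045),("c3",(478,333),.045),("c4",(401,336),.045),("tip",(474,147),.224),("rodmid",(460,60),.2),("rodmid2",(463,90),.196),("rA",(267,110),.052),("rB",(318,268),.052),("btn",(93,123),.094)]:
    print(n,onz(wi,np.array(p)*.7,z).round(4))
t=np.load("top1.npy");h=cv2.cvtColor(t,cv2.COLOR_RGB2HSV)
ti=cams.camera_info("top")
m=((h[...,0]<18)&(h[...,1]>170)&(h[...,2]>120)).astype(np.uint8)
n,l,st,c=cv2.connectedComponentsWithStats(m)
for k in range(1,n):
    if 15<st[k,4]<1500: print(st[k],c[k].round(1),onz(ti,c[k],.045).round(3))
print(proj(ti,[[.46,-.36,.42]]))
cv2.imwrite("pics/t1.png",cv2.resize(t[110:290,110:360],(800,576),interpolation=3)[:,:,::-1])
```

```text
bar1 [ 0.4742 -0.3896  0.13  ]
bar2 [ 0.3408 -0.3984  0.13  ]
c1 [ 0.4831 -0.3457  0.045 ]
c2 [ 0.4864 -0.4328  0.045 ]
c3 [ 0.3369 -0.4429  0.045 ]
c4 [ 0.3333 -0.3524  0.045 ]
tip [ 0.5438 -0.4046  0.224 ]
rodmid [ 0.6015 -0.3964  0.2   ]
rodmid2 [ 0.5826 -0.3994  0.196 ]
rA [ 0.5825 -0.2184  0.052 ]
rB [ 0.4175 -0.2611  0.052 ]
btn [ 0.5732 -0.0587  0.094 ]
[218 148  54  51 662] [242.1 166. ] [0.67  0.08  0.045]
[334 191  11  12  58] [338.6 196.8] [ 0.582 -0.216  0.045]
[223 237  16  15  58] [231.1 244.1] [0.43  0.105 0.045]
[345 246  16  14  62] [352.1 252.4] [ 0.414 -0.256  0.045]
[178 250  14  11  58] [184.2 254.9] [0.394 0.242 0.045]
[454 333  18  30 211] [463.3 344.9] [ 0.147 -0.586  0.045]
[436 339  18  31 201] [442.3 355. ] [ 0.118 -0.521  0.045]
[[429.21193443 216.31274537]]
```

View pics/t1.png

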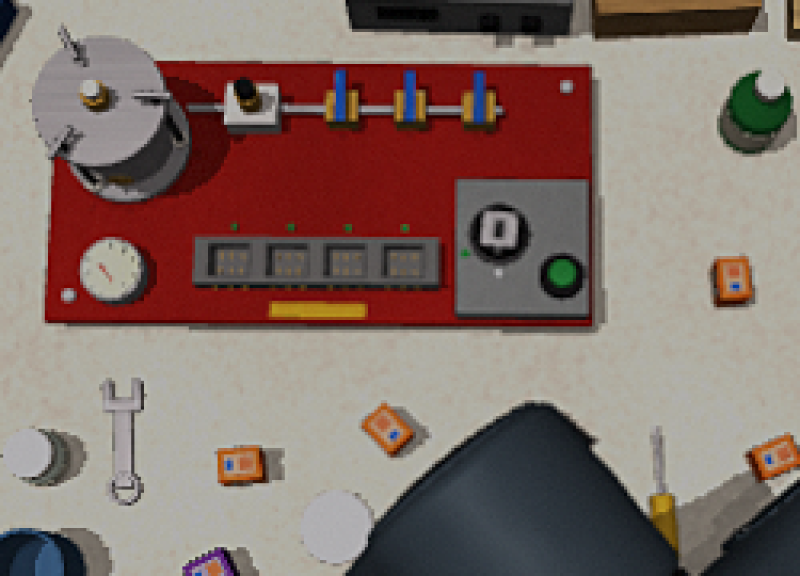

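Run:
```python
from h import *
print(manip.sense()['q'].round(3))
go((.439,-.392,.200),3.4)
go((.439,-.392,.127),3.4)
```

```text
[-0.857  0.327  1.297 -0.     1.521  0.716]
tcp [ 0.4591 -0.3605  0.4189] yaw -0.1 q6 0.72 t 1.2 | move [-1.96  3.19 21.89] [-0.1  0.1 -3.5] f [ 0.3 -0.1 -0.1] gap 0.996
tcp [ 0.4591 -0.3605  0.4189] yaw -0.1 q6 0.72 t 1.2 | move [-1.94  3.21 29.19] [-0.1  0.1 -3.5] f [ 0.3 -0.1 -0.1] gap 0.996
```

Request:
carry_out(targets=[[[-2,3.2,21.9,0,0,-3.5,6],[-2,3.2,21.9,0,0,-3.5,6],[-2,3.2,21.9,0,0,-3.5,6],[-2,3.2,21.9,0,0,-3.5,6],[-2,3.2,21.9,0,0,-3.5,6],[-2,3.2,21.9,0,0,-3.5,6],[-2,3.2,29.2,0,0,-3.5,6],[-2,3.2,29.2,0,0,-3.5,6],[-2,3.2,29.2,0,0,-3.5,6],[-2,3.2,29.2,0,0,-3.5,0.5],[-2,3.2,29.2,0,0,-3.5,0.5],[-2,3.2,29.2,0,0,-3.5,0.5]]], force=80)

```text
t: 2.2
tcp_pos: [0.441, -0.3936, 0.1305]
tool_rot: [1.0, 0.03, 0.001, 0.002]
force: [-0.0, -0.0, -0.3]
finger_gap: 0.285
gripper_force: 0.0
```

Request:
carry_out(targets=[[[0,0,0,0,0,0,0.5],[0,0,0,0,0,0,0.5],[0,0,0,0,0,0,0.5],[0,0,0,0,0,0,0.5],[0,0,-2,0,0,0,0.5],[0,0,-4,0,0,0,0.5],[0,0,-4,0,0,0,0.5]]])

```text
t: 2.78
tcp_pos: [0.442, -0.3939, 0.1722]
tool_rot: [1.0, 0.031, 0.002, 0.003]
force: [1.8, -1.4, -2.4]
finger_gap: 0.094
gripper_force: 78.6
```

Run:
```python
from h import *
go((.439,-.392,.28),98.5-180)
a=np.radians(8.5);hx=np.array([np.cos(a),np.sin(a)]);hy=np.array([-hx[1],hx[0]])
seat=np.array([.5785,-.398])
print(seat+.03*hy, seat+.03*hy-.11*hx)
i=cams.camera_info("wrist");im=cams.snapshot("wrist")
cv2.imwrite("pics/w2.png",cv2.resize(im,(480,360),interpolation=3)[:,:,::-1])
```

```text
tcp [ 0.442  -0.3939  0.1722] yaw 3.5 q6 0.59 t 2.8 | move [ -0.23  -0.13 -10.78] [ 0.1 -0.5 85. ] f [ 1.8 -1.4 -2.4] gap 0.094
[ 0.57406572 -0.36832952] [ 0.46527397 -0.38458856]
```

View pics/w2.png

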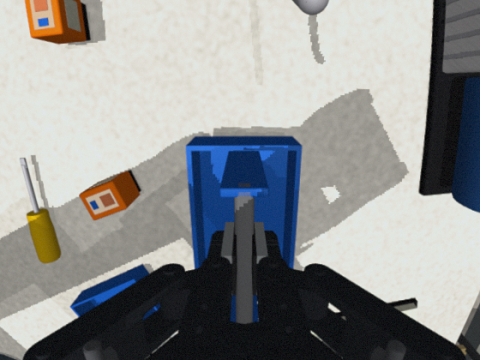

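Request:
carry_out(targets=[[[0,-0.8,-8.3,0,0,-20,0.5],[0,-0.8,-8.3,0,0,-40,0.5],[0,-0.8,-8.3,0,0,-60,0.5],[0,-0.8,-8.3,0,0,-80,0.5],[0,-0.8,-8.3,0,0,-95,0.5],[0,-0.8,-8.3,0,0,-95,0.5],[0,-0.8,-8.3,0,0,-95,0.5],[0,-0.8,-8.3,0,0,-95,0.5],[0,-0.8,-8.3,0,0,-95,0.5],[0,-0.8,-8.3,0,0,-95,0.5],[0,-0.8,-8.3,0,0,-95,0.5],[0,-0.8,-8.3,0,0,-95,0.5]]])

```text
t: 3.83
tcp_pos: [0.4392, -0.3832, 0.2497]
tool_rot: [0.708, 0.706, 0.0, -0.001]
force: [-0.8, -0.1, -1.8]
finger_gap: 0.09
gripper_force: 78.7
```

Request:
carry_out(targets=[[[0,0,0,0,0,0,0.5],[0,0,0,0,0,0,0.5],[0,0,0,0,0,0,0.5],[0,0,0,0,0,0,0.5]]])

```text
t: 4.17
tcp_pos: [0.4396, -0.3838, 0.2508]
tool_rot: [0.711, 0.703, 0.0, -0.0]
force: [-0.2, 0.7, -2.2]
finger_gap: 0.094
gripper_force: 78.7
```

Run:
```python
from h import *
go((.574,-.368,.254),98.5)
for n in("scene","top"): np.save(n+"2.npy",cams.snapshot(n))
t,s=np.load("top2.npy"),np.load("scene2.npy")
a=cv2.resize(t[120:260,350:450],None,fx=4,fy=4,interpolation=3)
b=cv2.resize(s[60:200,100:200],None,fx=4,fy=4,interpolation=3)
cv2.imwrite("pics/c3.png",np.hstack([a,b])[:,:,::-1])
```

```text
tcp [ 0.4396 -0.3838  0.2508] yaw 89.3 q6 -0.90 t 4.2 | move [ 1.74 13.42 -0.32] [-0.  -0.  -9.2] f [-0.2  0.7 -2.2] gap 0.094
```

View pics/c3.png

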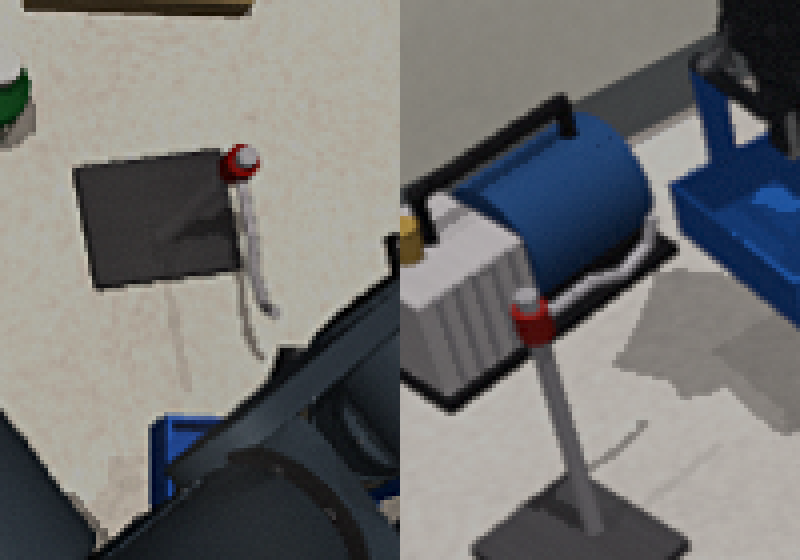

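Request:
carry_out(targets=[[[0.3,2,-0.3,0,0,-5,0.5],[0.5,4,-0.3,0,0,-9.2,0.5],[0.8,6,-0.3,0,0,-9.2,0.5],[1.1,8,-0.3,0,0,-9.2,0.5],[1.3,10,-0.3,0,0,-9.2,0.5],[1.5,11.5,-0.3,0,0,-9.2,0.5],[1.7,12.5,-0.3,0,0,-9.2,0.5],[1.74,13.4,-0.3,0,0,-9.2,0.5],[1.74,13.4,-0.3,0,0,-9.2,0.5],[1.74,13.4,-0.3,0,0,-9.2,0.5]]])

```text
t: 5.1
tcp_pos: [0.5736, -0.3678, 0.254]
tool_rot: [0.652, 0.758, -0.0, -0.0]
force: [0.0, 0.4, -2.3]
finger_gap: 0.093
gripper_force: 78.7
```

Run:
```python
from h import *
go((.574,-.368,.211),98.5)
for n in("scene","top"): np.save(n+"3.npy",cams.snapshot(n))
t,s=np.load("top3.npy"),np.load("scene3.npy")
a=cv2.resize(t[120:260,350:450],None,fx=4,fy=4,interpolation=3)
b=cv2.resize(s[60:200,100:200],None,fx=4,fy=4,interpolation=3)
cv2.imwrite("pics/c4.png",np.hstack([a,b])[:,:,::-1])
```

```text
tcp [ 0.5736 -0.3678  0.254 ] yaw 98.6 q6 -0.88 t 5.1 | move [-0.02  0.04  4.3 ] [-0.1 -0.   0.1] f [ 0.   0.4 -2.3] gap 0.093
```

View pics/c4.png

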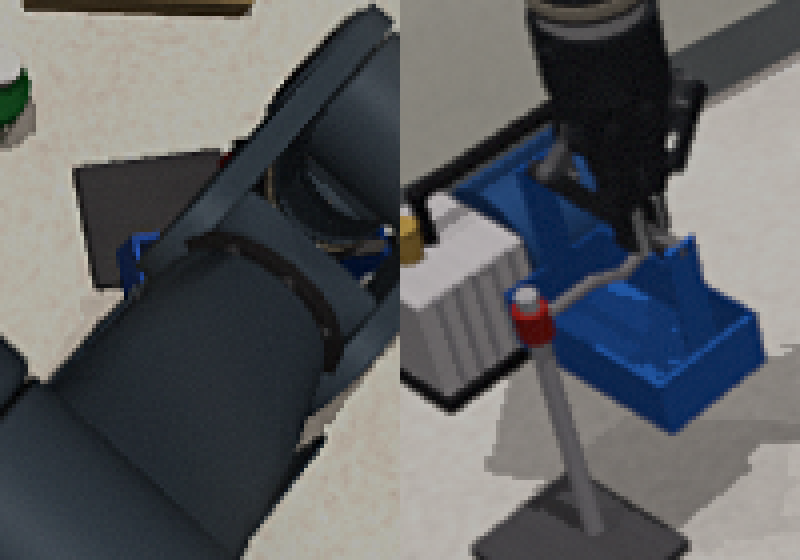

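The caddy's window is around the rod: the rod runs (550,300)→(635,265) in the right half and the bar is above it. Now I'll lower it.

Request:
carry_out(targets=[[[0,0,0.8,0,0,0,0.5],[0,0,1.6,0,0,0,0.5],[0,0,2.4,0,0,0,0.5],[0,0,3.0,0,0,0,0.5],[0,0,3.5,0,0,0,0.5],[0,0,3.9,0,0,0,0.5],[0,0,4.1,0,0,0,0.5],[0,0,4.1,0,0,0,0.5]]])

```text
t: 5.87
tcp_pos: [0.5738, -0.3677, 0.2127]
tool_rot: [0.652, 0.758, -0.0, -0.001]
force: [-0.1, 0.6, -1.9]
finger_gap: 0.092
gripper_force: 78.8
```

Request:
carry_out(targets=[[[0,0,0.2,0,0,0,0.5],[0,0,0.3,0,0,0,0.5],[0,0,0.3,0,0,0,0.5]]])

```text
t: 6.12
tcp_pos: [0.5743, -0.3681, 0.2116]
tool_rot: [0.652, 0.758, -0.0, 0.001]
force: [-1.8, 1.6, 2.0]
finger_gap: 0.092
gripper_force: 79.4
```

Request:
carry_out(targets=[[[0,0,0,0,0,0,2],[0,0,0,0,0,0,3.5],[0,0,0,0,0,0,3.5],[0,0,0,0,0,0,3.5],[0,0,0,0,0,0,3.5],[0,0,-1,0,0,0,3.5],[0,0,-3,0,0,0,3.5],[0,0,-7,0,0,0,5],[0,0,-11,0,0,0,5],[0,0,-11,0,0,0,5]]])

```text
t: 6.95
tcp_pos: [0.5774, -0.3708, 0.3312]
tool_rot: [0.652, 0.758, -0.0, 0.01]
force: [1.8, -1.0, 0.6]
finger_gap: 0.587
gripper_force: 0.0
```

Run:
```python
from h import *
go((.574,-.30,.30),98.5)
for n in("scene","top"): np.save(n+"4.npy",cams.snapshot(n))
w=cams.snapshot("wrist")
s=np.load("scene4.npy");t=np.load("top4.npy")
b=cv2.resize(s[60:200,100:220],None,fx=3.5,fy=3.5,interpolation=3)
c=cv2.resize(w,None,fx=.67,fy=490/420,interpolation=3)
cv2.imwrite("pics/c5.png",np.hstack([c,b])[:,:,::-1])
```

```text
tcp [ 0.5774 -0.3708  0.3312] yaw 98.6 q6 -0.88 t 7.0 | move [7.1  0.69 3.03] [0.7 0.8 0.1] f [ 1.8 -1.   0.6] gap 0.587
```

View pics/c5.png

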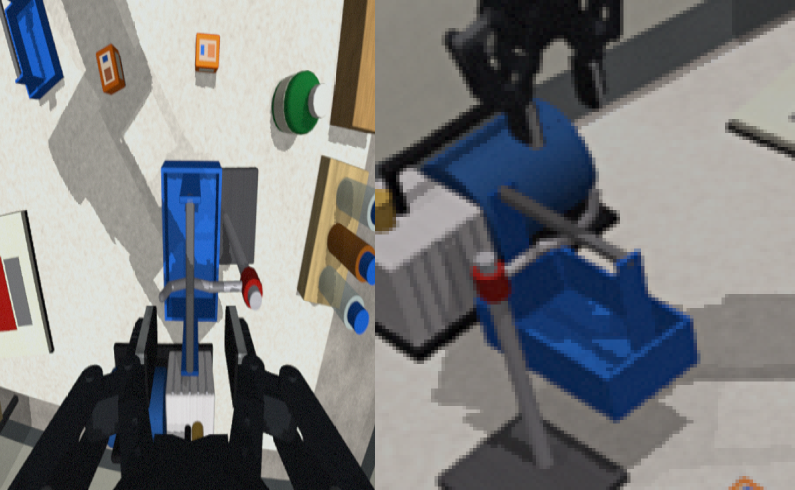

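The caddy hangs: the bar lies across the rod's dip, the tray is level, and the gripper is clear. Relays next: a box-silhouette fit on the orange masks.

```bash
cat >> h.py <<'E'
from scipy.optimize import minimize
def omask(im):
    h=cv2.cvtColor(im,cv2.COLOR_RGB2HSV);return ((h[...,0]<20)&(h[...,1]>150)&(h[...,2]>60)).astype(np.uint8)
def fitrelay(info,im,guess,rad=40):
    """fit case box on table near guess (x,y); returns x,y,yaw deg,IoU"""
    S=6;p=proj(info,[[*guess,.035]])[0]
    m=cv2.morphologyEx(omask(im),cv2.MORPH_CLOSE,np.ones((5,5)));n,l,st,c=cv2.connectedComponentsWithStats(m)
    ok=[k for k in range(1,n) if st[k,4]>25 and np.hypot(*(c[k]-p))<rad and np.hypot(*st[k,2:4])<200]
    if not ok: return None
    k=min(ok,key=lambda k:np.hypot(*(c[k]-p)));x0,y0,w,h=st[k,:4];o=np.array([x0-12,y0-12])
    big=cv2.resize((l==k).astype(np.uint8)[max(o[1],0):y0+h+12,max(o[0],0):x0+w+12]*255,None,fx=S,fy=S,interpolation=cv2.INTER_LINEAR)>127
    o=np.maximum(o,0);pts=cv2.findNonZero(big.astype(np.uint8));hm=np.zeros(big.shape,np.uint8);cv2.fillConvexPoly(hm,cv2.convexHull(pts),1)
    def model(v):
        a=np.radians(v[2]);B=np.array([[sx*20*np.cos(a)-sy*15.5*np.sin(a),sx*20*np.sin(a)+sy*15.5*np.cos(a),z] for sx in(-1,1) for sy in(-1,1) for z in(12,52)])/1000+[v[0]/1000,v[1]/1000,0]
        q=(proj(info,B)-o+.5)*S-.5;mm=np.zeros(big.shape,np.uint8);cv2.fillConvexPoly(mm,cv2.convexHull(np.round(q*16).astype(np.int32)),1,shift=4);return mm
    f=lambda v:1-(model(v)&hm).sum()/max(1,(model(v)|hm).sum())
    g=onz(info,c[k],.035)[:2]*1000;best=None
    for a in range(0,180,22):
        r=minimize(f,[*g,a],method='Nelder-Mead',options=dict(initial_simplex=[[*g,a],[g[0]+6,g[1],a],[g[0],g[1]+6,a],[*g,a+12]],xatol=.05,fatol=1e-4))
        if best is None or r.fun<best.fun: best=r
    return best.x[0]/1000,best.x[1]/1000,(best.x[2]+90)%180-90,1-best.fun
E
python3 - <<'E'
from h import *
ti=cams.camera_info("top");t=np.load("top4.npy")
for g in [(.58,-.217),(.414,-.257),(.43,.105),(.393,.242)]: 
    print(g,np.round(fitrelay(ti,t,g) or 0,4))
wi=cams.camera_info("wrist");w=cams.snapshot("wrist");
for g in [(.58,-.217),(.414,-.257)]: print("w",np.round(fitrelay(wi,w,g) or 0,4))
go((.48,-.12,.42),0)
E
```

```text
(0.58, -0.217) [ 0.5824 -0.2168  1.0521  0.889 ]
(0.414, -0.257) 0
(0.43, 0.105) [ 0.4315  0.1062 45.5205  0.9142]
(0.393, 0.242) [  0.3936   0.2423 -87.304    0.8889]
w [ 0.5825 -0.2165  4.0952  0.9379]
w [  0.415   -0.2569 -66.9233   0.9308]
tcp [ 0.5734 -0.3674  0.3198] yaw 98.6 q6 -0.88 t 7.2 | move [25.88 -5.53 -9.98] [  0.   -0.1 -81.4] f [-0.1  0.5 -0.7] gap 0.584
```

Request:
carry_out(targets=[[[0,0,-4,0,0,0,7],[49,2,-10,0,0,8.6,7],[49,2,-10,0,0,8.6,7],[49,2,-10,0,0,8.6,7],[49,2,-10,0,0,8.6,7],[49,2,-10,0,0,8.6,7],[49,2,-10,0,0,8.6,7],[49,2,-10,0,0,8.6,7],[49,2,-10,0,0,8.6,7],[49,2,-10,0,0,8.6,7],[49,2,-10,0,0,8.6,7],[49,2,-10,0,0,8.6,7]]])

```text
t: 8.15
tcp_pos: [0.5226, 0.0862, 0.4144]
tool_rot: [0.707, 0.707, -0.001, -0.002]
force: [0.7, 0.2, -0.1]
finger_gap: 0.822
gripper_force: 0.0
```

Request:
carry_out(targets=[[[3,0,0,0,0,0,7],[3,0,0,0,0,0,7],[3,0,0,0,0,0,7],[3,0,0,0,0,0,7]]])

```text
t: 8.48
tcp_pos: [0.5235, 0.114, 0.4145]
tool_rot: [0.707, 0.707, -0.001, -0.001]
force: [-0.3, 0.5, 0.2]
finger_gap: 0.822
gripper_force: 0.0
```

Run:
```python
from h import *
go((.52,.12,.42),90)
wi=cams.camera_info("wrist");w=cams.snapshot("wrist");np.save("w5.npy",w);np.save("w5T.npy",wi['T'])
for g in [(.43,.105),(.393,.242),(.415,-.257)]: print("w",np.round(fitrelay(wi,w,g) or 0,4))
cv2.imwrite("pics/w5.png",cv2.resize(w,(800,600),interpolation=3)[:,:,::-1])
```

```text
tcp [0.5235 0.114  0.4145] yaw 90.1 q6 0.01 t 8.5 | move [ 0.6  -0.36 -0.55] [-0.2  0.   0.1] f [-0.3  0.5  0.2] gap 0.822
w [ 0.4323  0.1055 46.5576  0.9161]
w [  0.3949   0.2405 -86.0716   0.9125]
w [  0.4147  -0.2553 -77.4867   0.9211]
```

View pics/w5.png

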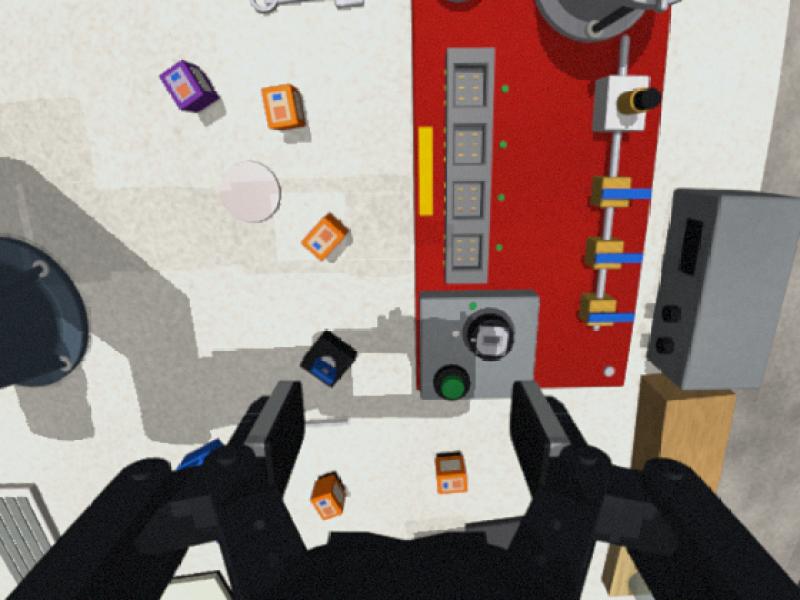

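Run:
```python
from h import *
w=np.load("w5.npy")
a=cv2.resize(w[25:205,305:355],None,fx=4,fy=4,interpolation=3).transpose(1,0,2)  # x=row*4,y=col*4
b=cv2.resize(w[200:280,290:380],None,fx=4.4,fy=4.4,interpolation=3)
t=np.load("top4.npy");c=cv2.resize(t[160:215,250:298],None,fx=6.4,fy=6.4,interpolation=3)
H=max(b.shape[0],c.shape[0]);out=np.zeros((200+H,800,3),np.uint8);out[:200,:720]=a;out[200:200+b.shape[0],:b.shape[1]]=b;out[200:200+c.shape[0],400:400+c.shape[1]]=c
cv2.imwrite("pics/z6.png",out[:,:,::-1])
```

```text
(no output)
```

View pics/z6.png

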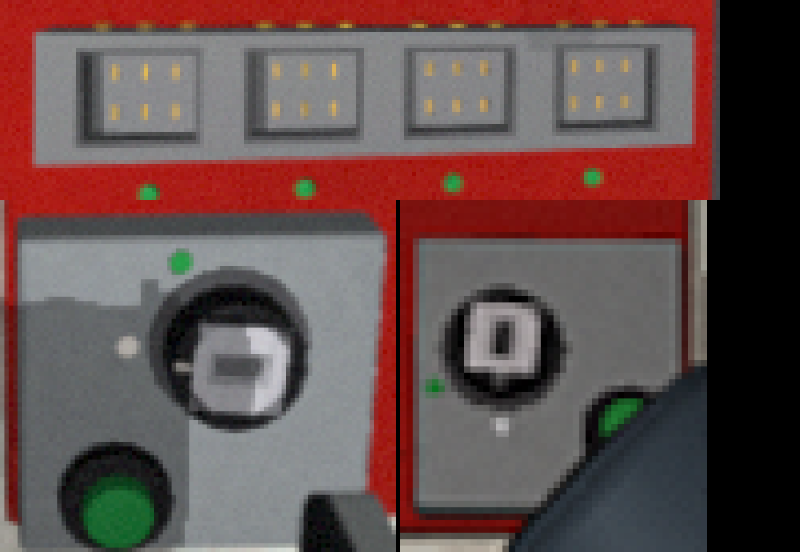

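Run:
```python
from h import *
wi=cams.camera_info("wrist");wi['T']=np.load("w5T.npy");ti=cams.camera_info("top")
A=lambda x,y:(305+(y+.5)/4-.5,25+(x+.5)/4-.5)
B=lambda x,y:(290+(x+.5)/4.4-.5,200+(y-200+.5)/4.4-.5)
C=lambda x,y:(250+(x-400+.5)/6.4-.5,160+(y-200+.5)/6.4-.5)
P=[onz(wi,A(*p),.07)[:2] for p in [(138.5,96.5),(304,94.5),(459.5,91),(607,87.5)]]
print("holes",np.round(P,4),np.diff(P,axis=0).round(4))
print("bank",[onz(wi,A(*p),.07)[:2].round(4) for p in [(33,31),(33,166),(695,27),(695,145)]])
print("slot",onz(wi,B(237,367),.096),onz(ti,C(503,340),.096),tri(wi,B(237,367),ti,C(503,340)))
print("btn",onz(wi,B(118,515),.094))
print("white/green",onz(wi,B(127,347),.08),onz(wi,B(181,263),.08))
t=np.load("top4.npy")
print(omask(t)[215:240,60:90].sum())
# 4 green LEDs & top view holes for cross-check from t1 crop (scale 3.2)
for p in [(232,261),(289,261),(347,261),(405,261)]: print(onz(ti,(110+(p[0]+.5)*250/800-.5,110+(p[1]+.5)*180/576-.5),.07).round(4))
go((.43,.106,.2),45)
```

```text
holes [[0.5829 0.2571]
 [0.5842 0.2031]
 [0.5849 0.1495]
 [0.5858 0.0953]] [[ 0.0012 -0.054 ]
 [ 0.0008 -0.0537]
 [ 0.0008 -0.0541]]
bank [array([0.5601, 0.29  ]), array([0.605 , 0.2906]), array([0.5641, 0.0612]), array([0.6091, 0.0613])]
slot [0.6118282  0.00773454 0.096     ] [0.61095562 0.00708109 0.096     ] (array([0.61181582, 0.00701895, 0.09411401]), np.float64(0.0007602158259509219))
btn [ 0.57336584 -0.05016155  0.094     ]
white/green [0.57579569 0.00853157 0.08      ] [0.59331061 0.03968796 0.08      ]
0
[0.5811 0.2543 0.07  ]
[0.5825 0.2013 0.07  ]
[0.5839 0.1475 0.07  ]
[0.5853 0.0937 0.07  ]
tcp [0.5238 0.1134 0.4147] yaw 90.0 q6 0.01 t 8.5 | move [-0.73 -9.32 21.5 ] [-0.1  0.1 45. ] f [0.7 0.1 0.3] gap 0.822
```

Request:
carry_out(targets=[[[-0.8,-9.2,29.5,0,0,44,6],[-0.8,-9.2,29.5,0,0,44,6],[-0.8,-9.2,29.5,0,0,44,6],[-0.8,-9.2,29.5,0,0,44,6],[-0.8,-9.2,29.5,0,0,44,6],[-0.8,-9.2,29.5,0,0,44,6],[-0.8,-9.2,29.5,0,0,44,6],[-0.8,-9.2,29.5,0,0,44,6],[-0.8,-9.2,29.5,0,0,44,6],[-0.8,-9.2,29.5,0,0,44,6]]])

```text
t: 9.37
tcp_pos: [0.432, 0.1051, 0.1203]
tool_rot: [0.921, 0.39, -0.001, -0.0]
force: [0.0, 0.1, 0.5]
finger_gap: 0.703
gripper_force: 0.0
```

Run:
```python
from h import *
wi=cams.camera_info("wrist");w=cams.snapshot("wrist");ti=cams.camera_info("top");t=cams.snapshot("top")
r=fitrelay(wi,w,(.432,.106),120); print(np.round(r or 0,4), np.round(fitrelay(ti,t,(.432,.106)) or 0,4))
go((.432,.1058,.037),46)
```

```text
[ 0.4319  0.1054 47.2235  0.9353] 0
tcp [0.4343 0.1055 0.1221] yaw 46.0 q6 0.76 t 9.5 | move [-0.16 -0.21  8.5 ] [ 0.2 -0.1 -0. ] f [-0.   0.9  0.4] gap 0.704
```

Request:
carry_out(targets=[[[-0.1,-0.1,4,0,0,-1,6],[-0.1,-0.1,7,0,0,-1,6],[-0.1,-0.1,8.4,0,0,-1,6],[-0.1,-0.1,8.4,0,0,-1,6],[-0.1,-0.1,8.4,0,0,-1,2.5],[-0.1,-0.1,8.4,0,0,-1,2.5],[-0.1,-0.1,8.4,0,0,-1,2.5],[-0.1,-0.1,8.4,0,0,-1,2.5],[-0.1,-0.1,8.4,0,0,-1,2.5],[-0.1,-0.1,8.4,0,0,-1,2.5],[-0.1,-0.1,8.4,0,0,-1,2.5]]], force=60)

```text
t: 10.38
tcp_pos: [0.4323, 0.1062, 0.0387]
tool_rot: [0.917, 0.399, 0.002, 0.001]
force: [0.9, -0.7, 8.3]
finger_gap: 0.356
gripper_force: 59.8
```

Run:
```python
from h import *
go((.432,.1058,.17),91)
print(manip.sense()['gripper_force'])
```

```text
tcp [0.4323 0.1062 0.0387] yaw 47.0 q6 0.74 t 10.4 | move [-1.000e-02  6.000e-02 -1.313e+01] [  0.3  -0.1 -44. ] f [ 0.9 -0.7  8.3] gap 0.356
59.83187913894653
```

Request:
carry_out(targets=[[[0,0,-4,0,0,0,2.5],[0,0,-8,0,0,-7,2.5],[0,0,-11,0,0,-14,2.5],[17.3,4.5,-11,0,0,-44,2.5],[17.3,4.5,-11,0,0,-44,2.5],[17.3,4.5,-11,0,0,-44,2.5],[17.3,4.5,-11,0,0,-44,2.5],[17.3,4.5,-11,0,0,-44,2.5],[17.3,4.5,-11,0,0,-44,2.5],[17.3,4.5,-11,0,0,-44,2.5],[17.3,4.5,-11,0,0,-44,2.5],[17.3,4.5,-11,0,0,-44,2.5]]])

```text
t: 11.38
tcp_pos: [0.5796, 0.2014, 0.1469]
tool_rot: [0.701, 0.713, -0.001, -0.001]
force: [-0.6, -0.2, -1.6]
finger_gap: 0.353
gripper_force: 59.6
```

Run:
```python
from h import *
go((.5835,.2023,.111),91)
```

```text
tcp [0.5796 0.2014 0.1469] yaw 91.0 q6 0.14 t 11.4 | move [0.09 0.4  3.59] [-0.1  0.  -0. ] f [-0.6 -0.2 -1.6] gap 0.353
```

Request:
carry_out(targets=[[[0.1,0.3,1.5,0,0,0,2.5],[0.1,0.3,2.8,0,0,0,2.5],[0.1,0.3,2.8,0,0,0,2.5],[0.1,0.3,2.8,0,0,0,2.5]]])

```text
t: 11.72
tcp_pos: [0.583, 0.2025, 0.1185]
tool_rot: [0.701, 0.713, -0.001, -0.001]
force: [1.4, 0.5, -0.7]
finger_gap: 0.356
gripper_force: 59.6
```

Run:
```python
from h import *
go((.5837,.2025,.097),91)
```

```text
tcp [0.583  0.2025 0.1185] yaw 91.0 q6 0.14 t 11.7 | move [0.   0.08 2.15] [-0.2  0.  -0. ] f [ 1.4  0.5 -0.7] gap 0.356
```

Descend: home would be a TCP z of about 0.097.

Request:
carry_out(targets=[[[0,0.1,0.5,0,0,0,2.5],[0,0.1,0.9,0,0,0,2.5],[0,0.1,1.2,0,0,0,2.5],[0,0.1,1.5,0,0,0,2.5],[0,0.1,1.8,0,0,0,2.5],[0,0.1,2.1,0,0,0,2.5],[0,0.1,2.3,0,0,0,2.5],[0,0.1,2.3,0,0,0,2.5]]])

```text
t: 12.38
tcp_pos: [0.5859, 0.2034, 0.1078]
tool_rot: [0.7, 0.714, 0.001, 0.002]
force: [-18.8, -3.8, 62.0]
finger_gap: 0.357
gripper_force: 67.7
```

Request:
carry_out(targets=[[[0,0,-1,0,0,0,2.5],[0,0,-2,0,0,0,2.5],[0,0,-3.2,0,0,0,2.5],[0,0,-3.2,0,0,0,2.5],[0,0,-3.2,0,0,0,2.5]]])

```text
t: 12.8
tcp_pos: [0.5858, 0.2032, 0.1279]
tool_rot: [0.701, 0.713, 0.0, 0.0]
force: [-0.3, 0.2, -1.3]
finger_gap: 0.35
gripper_force: 59.5
```

```bash
sed -i 's/def fitrelay(info,im,guess,rad=40):/def fitrelay(info,im,guess,rad=40,z0=0.,lohi=(12,52)):/; s/proj(info,\[\[\*guess,.035\]\])/proj(info,[[*guess,.035+z0]])/; s/for z in(12,52)\])\/1000+\[v\[0\]\/1000,v\[1\]\/1000,0\]/for z in lohi])\/1000+[v[0]\/1000,v[1]\/1000,z0]/; s/onz(info,c\[k\],.035)\[:2\]/onz(info,c[k],.035+z0)[:2]/' h.py
python3 - <<'E'
from h import *
s=manip.sense();go((.5837,.2025,.097),91)
wi=cams.camera_info("wrist");w=cams.snapshot("wrist");np.save("w7.npy",w);np.save("w7T.npy",wi['T'])
p=s['tcp_pos'];print(np.round(fitrelay(wi,w,p[:2],150,p[2]-.0387) or 0,4))
m=omask(w);n,l,st,c=cv2.connectedComponentsWithStats(m);print([(st[k],c[k].round(0)) for k in range(1,n) if st[k,4]>100])
b=np.vstack([w[200:420,140:440]]);cv2.imwrite("pics/z7.png",cv2.resize(b,None,fx=2.6,fy=2.6,interpolation=3)[:,:,::-1])
# expected mouth rectangle for the two estimates
for q in [(.584,.2032),(.5825,.2013)]: print(proj(wi,[[q[0]+a*.0145,q[1]+b*.018,.07] for a,b in[(-1,-1),(-1,1),(1,1),(1,-1)]]).round(1))
E
```

```text
tcp [0.5858 0.2032 0.1279] yaw 91.0 q6 0.14 t 12.8 | move [-0.07 -0.21  3.09] [ 0. -0.  0.] f [-0.3  0.2 -1.3] gap 0.350
[0.6009 0.2178 0.4022 0.461 ]
[(array([  189,     0,   371,   373, 69392], dtype=int32), array([355., 158.])), (array([   0,  139,   65,   66, 1970], dtype=int32), array([ 30., 170.])), (array([  0, 176,  15,  18, 194], dtype=int32), array([  6., 185.])), (array([ 502,  227,   49,   83, 2341], dtype=int32), array([525., 260.])), (array([271, 294,  29,  24, 659], dtype=int32), array([285., 305.])), (array([ 483,  326,   39,   54, 1148], dtype=int32), array([502., 346.])), (array([375, 369,  46,  51, 876], dtype=int32), array([393., 399.]))]
[[257.  269.7]
 [256.4 216.3]
 [304.7 217.1]
 [302.5 270.4]]
[[254.7 272.3]
 [253.9 219.3]
 [302.  220.1]
 [300.  273. ]]
```

View pics/z7.png

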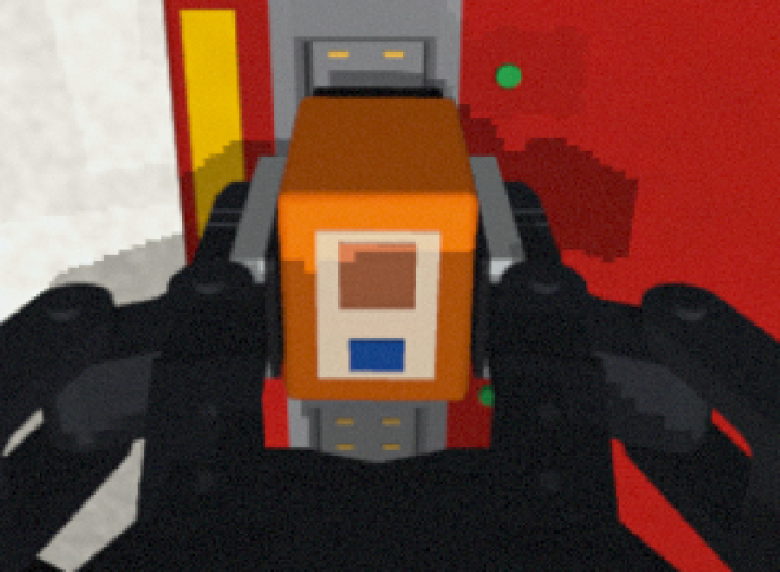

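Run:
```python
from h import *
wi=cams.camera_info("wrist");wi['T']=np.load("w7T.npy")
c=lambda x,y:(140+(x+.5)/2.6-.5,200+(y+.5)/2.6-.5)
o=.1279-.0387
print("plug front-bottom L,R",onz(wi,c(315,89),o).round(4),onz(wi,c(443,89),o).round(4))
print("case bottom front L,R",onz(wi,c(300,99),o+.012).round(4),onz(wi,c(466,99),o+.012).round(4))
print("case top front L,R",onz(wi,c(279,194),o+.052).round(4),onz(wi,c(475,194),o+.052).round(4))
print("case top back L,R",onz(wi,c(289,399),o+.052).round(4),onz(wi,c(467,399),o+.052).round(4))
print("hole inner L,R front",onz(wi,c(308,45),.07).round(4),onz(wi,c(430,45),.07).round(4),"outer",onz(wi,c(295,38),.07).round(4),onz(wi,c(437,38),.07).round(4))
print("bank L,R",onz(wi,c(273,38),.07).round(4),onz(wi,c(461,38),.07).round(4))
```

```text
plug front-bottom L,R [0.5735 0.2178 0.0892] [0.6004 0.2182 0.0892]
case bottom front L,R [0.5714 0.2205 0.1012] [0.6039 0.2211 0.1012]
case top front L,R [0.5718 0.2221 0.1412] [0.6011 0.2226 0.1412]
case top back L,R [0.5725 0.1833 0.1412] [0.6021 0.1838 0.1412]
hole inner L,R front [0.5706 0.2208 0.07  ] [0.5987 0.2213 0.07  ] outer [0.5676 0.2224 0.07  ] [0.6003 0.223  0.07  ]
bank L,R [0.5625 0.2223 0.07  ] [0.6058 0.2231 0.07  ]
```

Request:
carry_out(targets=[[[0.1,-0.25,0,0,0,0,2.5],[0.1,-0.25,0.5,0,0,0,2.5],[0.1,-0.25,1.2,0,0,0,2.5],[0.1,-0.25,1.5,0,0,0,2.5],[0.1,-0.25,1.5,0,0,0,2.5],[0.1,-0.25,1.5,0,0,0,2.5]]])

```text
t: 13.35
tcp_pos: [0.5825, 0.2041, 0.1121]
tool_rot: [0.701, 0.713, -0.001, -0.0]
force: [0.1, -1.0, -0.9]
finger_gap: 0.352
gripper_force: 59.6
```

Run:
```python
from h import *
go((.5831,.2042,.097),91)
```

```text
tcp [0.5825 0.2041 0.1121] yaw 91.0 q6 0.14 t 13.3 | move [0.01 0.06 1.51] [-0.1  0.   0. ] f [ 0.1 -1.  -0.9] gap 0.352
```

Request:
carry_out(targets=[[[0,0.05,0.3,0,0,0,2.5],[0,0.05,0.5,0,0,0,2.5],[0,0.05,0.7,0,0,0,2.5],[0,0.05,0.8,0,0,0,2.5],[0,0.05,0.9,0,0,0,2.5],[0,0.05,0.9,0,0,0,2.5]]])

```text
t: 13.85
tcp_pos: [0.5833, 0.2041, 0.1038]
tool_rot: [0.701, 0.713, -0.0, -0.0]
force: [0.4, 0.3, -0.6]
finger_gap: 0.354
gripper_force: 59.5
```

Request:
carry_out(targets=[[[0,0,0.3,0,0,0,2.5],[0,0,0.5,0,0,0,2.5],[0,0,0.7,0,0,0,2.5],[0,0,0.8,0,0,0,2.5],[0,0,0.8,0,0,0,2.5]]])

```text
t: 14.27
tcp_pos: [0.5834, 0.2042, 0.0968]
tool_rot: [0.701, 0.713, 0.0, 0.0]
force: [-1.3, -0.1, 4.3]
finger_gap: 0.351
gripper_force: 60.4
```

Request:
carry_out(targets=[[[0,0,0,0,0,0,4],[0,0,0,0,0,0,5],[0,0,-1,0,0,0,5],[0,0,-4,0,0,0,6],[0,0,-7.5,0,0,0,6],[4,-18.8,-5,0,0,0,6],[4,-18.8,-2.5,0,0,0,6],[4,-18.8,-2.5,0,0,0,6],[4,-18.8,-2.5,0,0,0,6],[4,-18.8,-2.5,0,0,0,6],[4,-18.8,-2.5,0,0,0,6],[4,-18.8,-2.5,0,0,0,6]]])

```text
t: 15.27
tcp_pos: [0.3928, 0.241, 0.1211]
tool_rot: [0.7, 0.714, -0.001, -0.0]
force: [-0.3, -0.7, 0.4]
finger_gap: 0.7
gripper_force: 0.0
```

```bash
cat > rel.py <<'E'
from h import *
import sys
g=tuple(map(float,sys.argv[1:3]))
s=manip.sense();wi=cams.camera_info("wrist");w=cams.snapshot("wrist");r=fitrelay(wi,w,g,120);print(np.round(r or 0,4))
if r: go((r[0],r[1],.037),r[2])
E
python3 rel.py .394 .2415
```

```text
[  0.3956   0.2403 -80.7007   0.9381]
tcp [0.3956 0.2413 0.1216] yaw 91.1 q6 0.29 t 15.3 | move [-0.11 -0.02  8.46] [ 0.1 -0.  -8.2] f [0.8 0.5 0.7] gap 0.707
```

Request:
carry_out(targets=[[[-0.1,0,4,0,0,-7,6],[-0.1,0,7,0,0,-7,6],[-0.1,0,8.3,0,0,-7,6],[-0.1,0,8.3,0,0,-7,6],[-0.1,0,8.3,0,0,-7,2.5],[-0.1,0,8.3,0,0,-7,2.5],[-0.1,0,8.3,0,0,-7,2.5],[-0.1,0,8.3,0,0,-7,2.5],[-0.1,0,8.3,0,0,-7,2.5],[-0.1,0,8.3,0,0,-7,2.5],[-0.1,0,8.3,0,0,-7,2.5]]])

```text
t: 16.23
tcp_pos: [0.396, 0.2401, 0.0392]
tool_rot: [0.656, 0.755, 0.001, 0.001]
force: [-0.2, -0.6, 7.0]
finger_gap: 0.348
gripper_force: 60.2
```

Run:
```python
from h import *
go((.5824,.257,.15),91)
```

```text
tcp [0.396  0.2401 0.0392] yaw 98.0 q6 0.16 t 16.2 | move [ -0.93  18.73 -11.02] [ 0.2 -0.   7. ] f [-0.2 -0.6  7. ] gap 0.348
```

Request:
carry_out(targets=[[[0,0,-4,0,0,0,2.5],[0,0,-8,0,0,0,2.5],[-0.9,3,-11,0,0,7,2.5],[-0.9,18.7,-11,0,0,7,2.5],[-0.9,18.7,-11,0,0,7,2.5],[-0.9,18.7,-11,0,0,7,2.5],[-0.9,18.7,-11,0,0,7,2.5],[-0.9,18.7,-11,0,0,7,2.5],[-0.9,18.7,-8.5,0,0,7,2.5],[-0.9,18.7,-7.8,0,0,7,2.5],[-0.9,18.7,-7.8,0,0,7,2.5],[-0.9,18.7,-7.8,0,0,7,2.5]]])

```text
t: 17.23
tcp_pos: [0.5797, 0.2568, 0.1153]
tool_rot: [0.701, 0.714, -0.001, -0.001]
force: [-0.5, -0.3, -1.1]
finger_gap: 0.355
gripper_force: 59.9
```

Run:
```python
from h import *
go((.5824,.2575,.105),91)
```

```text
tcp [0.5797 0.2568 0.1153] yaw 91.0 q6 0.22 t 17.2 | move [0.06 0.27 1.03] [-0.2  0.   0. ] f [-0.5 -0.3 -1.1] gap 0.355
```

Request:
carry_out(targets=[[[0.05,0.2,0,0,0,0,2.5],[0.05,0.2,0,0,0,0,2.5],[0.05,0.2,0.3,0,0,0,2.5],[0.05,0.2,0.6,0,0,0,2.5],[0.05,0.2,0.8,0,0,0,2.5],[0.05,0.2,1.0,0,0,0,2.5],[0.05,0.2,1.1,0,0,0,2.5],[0.05,0.2,1.1,0,0,0,2.5]]])

```text
t: 17.9
tcp_pos: [0.5829, 0.2573, 0.1044]
tool_rot: [0.701, 0.713, -0.0, -0.0]
force: [-0.3, -1.6, -1.2]
finger_gap: 0.356
gripper_force: 59.9
```

Request:
carry_out(targets=[[[0,0,0.3,0,0,0,2.5],[0,0,0.5,0,0,0,2.5],[0,0,0.7,0,0,0,2.5],[0,0,0.8,0,0,0,2.5],[0,0,0.8,0,0,0,2.5]]])

```text
t: 18.32
tcp_pos: [0.5831, 0.2573, 0.0972]
tool_rot: [0.701, 0.713, -0.0, 0.0]
force: [-0.7, -1.8, 2.3]
finger_gap: 0.352
gripper_force: 60.3
```

Request:
carry_out(targets=[[[0,0,0,0,0,0,4],[0,0,0,0,0,0,5],[0,0,-1,0,0,0,5],[0,0,-5,0,0,0,6],[0,0,-9,0,0,0,6],[-47.4,-0.8,-15,0,0,88,6],[-47.4,-0.8,-15,0,0,88,6],[-47.4,-0.8,-15,0,0,88,6],[-47.4,-0.8,-15,0,0,88,6],[-47.4,-0.8,-15,0,0,88,6],[-47.4,-0.8,-15,0,0,88,6],[-47.4,-0.8,-15,0,0,88,6]]])

```text
t: 19.32
tcp_pos: [0.5835, -0.0334, 0.2248]
tool_rot: [0.938, 0.347, 0.001, 0.0]
force: [1.0, -0.4, 0.2]
finger_gap: 0.701
gripper_force: 0.0
```

Run:
```python
from h import *
go((.581,-.217,.125),3)
```

```text
tcp [ 0.5835 -0.0334  0.2248] yaw 40.6 q6 0.61 t 19.3 | move [-12.13  13.78   9.98] [ 0.  -0.1 37.6] f [ 1.  -0.4  0.2] gap 0.701
```

Request:
carry_out(targets=[[[-12.1,13.8,0,0,0,37.6,6],[-12.1,13.8,0,0,0,37.6,6],[-12.1,13.8,2,0,0,37.6,6],[-12.1,13.8,5,0,0,37.6,6],[-12.1,13.8,9,0,0,37.6,6],[-12.1,13.8,10,0,0,37.6,6],[-12.1,13.8,10,0,0,37.6,6],[-12.1,13.8,10,0,0,37.6,6],[-12.1,13.8,10,0,0,37.6,6],[-12.1,13.8,10,0,0,37.6,6]]])

```text
t: 20.15
tcp_pos: [0.584, -0.2148, 0.1262]
tool_rot: [1.0, 0.03, 0.002, 0.001]
force: [0.6, 0.2, -0.1]
finger_gap: 0.701
gripper_force: 0.0
```

```bash
python3 rel.py .582 -.217
```

```text
[ 0.5826 -0.2168  6.9508  0.9473]
tcp [ 0.5839 -0.2148  0.1263] yaw 3.4 q6 0.98 t 20.2 | move [-0.18  0.18  8.92] [ 0.1 -0.2 -3.5] f [0.  0.  0.2] gap 0.703
```

Request:
carry_out(targets=[[[-0.2,0.2,4,0,0,-3,6],[-0.2,0.2,7,0,0,-3,6],[-0.2,0.2,8.8,0,0,-3,6],[-0.2,0.2,8.8,0,0,-3,6],[-0.2,0.2,8.8,0,0,-3,2.5],[-0.2,0.2,8.8,0,0,-3,2.5],[-0.2,0.2,8.8,0,0,-3,2.5],[-0.2,0.2,8.8,0,0,-3,2.5],[-0.2,0.2,8.8,0,0,-3,2.5],[-0.2,0.2,8.8,0,0,-3,2.5],[-0.2,0.2,8.8,0,0,-3,2.5]]])

```text
t: 21.12
tcp_pos: [0.5823, -0.2182, 0.0381]
tool_rot: [0.998, 0.055, 0.002, 0.001]
force: [0.3, 0.1, 6.2]
finger_gap: 0.357
gripper_force: 60.2
```

Run:
```python
from h import *
go((.5843,.149,.15),91)
```

```text
tcp [ 0.5823 -0.2182  0.0381] yaw 6.3 q6 0.92 t 21.1 | move [  4.27 -36.44 -11.27] [  0.3  -0.1 -84.7] f [0.3 0.1 6.2] gap 0.357
```

Request:
carry_out(targets=[[[0,0,-4,0,0,0,2.5],[0,0,-8,0,0,-7,2.5],[0,0,-12,0,0,-14,2.5],[0,-3,-15,0,0,-21,2.5],[4.3,-36.4,-16,0,0,-84.7,2.5],[4.3,-36.4,-16,0,0,-84.7,2.5],[4.3,-36.4,-16,0,0,-84.7,2.5],[4.3,-36.4,-16,0,0,-84.7,2.5],[4.3,-36.4,-16,0,0,-84.7,2.5],[4.3,-36.4,-16,0,0,-84.7,2.5],[4.3,-36.4,-16,0,0,-84.7,2.5],[4.3,-36.4,-16,0,0,-84.7,2.5]]])

```text
t: 22.12
tcp_pos: [0.5828, 0.1469, 0.1963]
tool_rot: [0.738, 0.675, 0.0, 0.0]
force: [1.1, 0.3, -1.0]
finger_gap: 0.356
gripper_force: 59.6
```

Request:
carry_out(targets=[[[0,0,0,0,0,0,2.5],[0,0,0,0,0,0,2.5]]])

```text
t: 22.28
tcp_pos: [0.5827, 0.1475, 0.1961]
tool_rot: [0.738, 0.675, 0.0, 0.0]
force: [0.6, 0.6, -1.0]
finger_gap: 0.35
gripper_force: 59.6
```

Run:
```python
from h import *
go((.5843,.1493,.115),91)
```

```text
tcp [0.5827 0.1475 0.1961] yaw 84.8 q6 0.15 t 22.3 | move [0.19 0.13 8.11] [ 0.1  0.  -6.2] f [ 0.6  0.6 -1. ] gap 0.350
```

Request:
carry_out(targets=[[[0.2,0.15,2,0,0,-6.2,2.5],[0.2,0.15,5,0,0,-6.2,2.5],[0.2,0.15,7,0,0,-6.2,2.5],[0.2,0.15,8.1,0,0,-6.2,2.5],[0.2,0.15,8.1,0,0,-6.2,2.5],[0.2,0.15,8.1,0,0,-6.2,2.5],[0.2,0.15,8.1,0,0,-6.2,2.5]]])

```text
t: 22.87
tcp_pos: [0.5861, 0.1461, 0.1158]
tool_rot: [0.703, 0.712, 0.001, 0.001]
force: [0.3, 0.2, -1.2]
finger_gap: 0.356
gripper_force: 59.6
```

Run:
```python
from h import *
go((.5843,.1493,.104),91)
```

```text
tcp [0.5861 0.1461 0.1158] yaw 90.7 q6 0.05 t 22.9 | move [ 0.32 -0.18  1.18] [ 0.1 -0.  -0.3] f [ 0.3  0.2 -1.2] gap 0.356
```

Request:
carry_out(targets=[[[0.3,-0.18,0,0,0,-0.3,2.5],[0.3,-0.18,0,0,0,-0.3,2.5],[0.3,-0.18,0,0,0,-0.3,2.5],[0.3,-0.18,0.3,0,0,-0.3,2.5],[0.3,-0.18,0.3,0,0,-0.3,2.5]]])

```text
t: 23.28
tcp_pos: [0.583, 0.1498, 0.1114]
tool_rot: [0.7, 0.714, -0.0, 0.0]
force: [-0.2, -1.0, -0.6]
finger_gap: 0.356
gripper_force: 59.6
```

Run:
```python
from h import *
go((.5843,.1493,.104),91)
```

```text
tcp [0.583  0.1498 0.1114] yaw 91.1 q6 0.05 t 23.3 | move [-0.06  0.13  0.74] [-0.   0.   0.1] f [-0.2 -1.  -0.6] gap 0.356
```

Request:
carry_out(targets=[[[0,0.1,0.2,0,0,0,2.5],[0,0.1,0.4,0,0,0,2.5],[0,0.1,0.6,0,0,0,2.5],[0,0.1,0.8,0,0,0,2.5],[0,0.1,0.9,0,0,0,2.5],[0,0.1,0.9,0,0,0,2.5]]])

```text
t: 23.78
tcp_pos: [0.5838, 0.1497, 0.102]
tool_rot: [0.7, 0.714, -0.0, -0.0]
force: [0.1, 0.5, -1.1]
finger_gap: 0.355
gripper_force: 59.6
```

Request:
carry_out(targets=[[[0,0,0.2,0,0,0,2.5],[0,0,0.4,0,0,0,2.5],[0,0,0.6,0,0,0,2.5],[0,0,0.7,0,0,0,2.5],[0,0,0.7,0,0,0,2.5]]])

```text
t: 24.2
tcp_pos: [0.5841, 0.1498, 0.0961]
tool_rot: [0.7, 0.714, 0.0, 0.0]
force: [-1.0, -0.1, 3.7]
finger_gap: 0.352
gripper_force: 60.4
```

Request:
carry_out(targets=[[[0,0,0,0,0,0,4],[0,0,0,0,0,0,5],[0,0,-1,0,0,0,5],[0,0,-5,0,0,0,6],[0,0,-9,0,0,0,6],[-40.3,-17.6,-12,0,0,-17,6],[-40.3,-17.6,-12,0,0,-17,6],[-40.3,-17.6,-12,0,0,-17,6],[-40.3,-17.6,-12,0,0,-17,6],[-40.3,-17.6,-12,0,0,-17,6],[-40.3,-17.6,-12,0,0,-17,6],[-40.3,-17.6,-12,0,0,-17,6]]])

```text
t: 25.2
tcp_pos: [0.4734, -0.117, 0.2059]
tool_rot: [0.587, 0.81, 0.0, 0.001]
force: [0.4, -0.1, 0.1]
finger_gap: 0.706
gripper_force: 0.0
```

Run:
```python
from h import *
go((.415,-.257,.13),108)
```

```text
tcp [ 0.4734 -0.117   0.2059] yaw 108.1 q6 -0.79 t 25.2 | move [-11.48  -9.91   7.6 ] [0.  0.  0.1] f [ 0.4 -0.1  0.1] gap 0.706
```

Request:
carry_out(targets=[[[-10.5,-9.2,2,0,0,0,6],[-10.5,-9.2,4,0,0,0,6],[-10.5,-9.2,6,0,0,0,6],[-10.5,-9.2,7.6,0,0,0,6],[-10.5,-9.2,7.6,0,0,0,6],[-10.5,-9.2,7.6,0,0,0,6],[-10.5,-9.2,7.6,0,0,0,6]]])

```text
t: 25.78
tcp_pos: [0.4196, -0.2437, 0.1295]
tool_rot: [0.587, 0.809, 0.0, -0.0]
force: [0.2, -0.1, 0.9]
finger_gap: 0.699
gripper_force: 0.0
```

```bash
python3 rel.py .415 -.257
```

```text
[  0.4148  -0.2567 -67.7347   0.951 ]
tcp [ 0.4201 -0.2434  0.1301] yaw 108.1 q6 -1.07 t 25.8 | move [-1.09 -0.92  9.31] [ 0.   0.1 -4.1] f [ 0.1  0.5 -0.5] gap 0.700
```

Run:
```python
from h import *
wi=cams.camera_info("wrist");wi['T']=np.load("wi.npy")
for p in [(340,345),(362,385),(275,385)]: print(onz(wi,np.array(p)*.7,.03).round(3))
```

```text
[ 0.316 -0.277  0.03 ]
[ 0.261 -0.303  0.03 ]
[ 0.26  -0.192  0.03 ]
```

Clear of the small caddy.

Request:
carry_out(targets=[[[-1.1,-0.9,2,0,0,-4,6],[-1.1,-0.9,5,0,0,-4,6],[-1.1,-0.9,8,0,0,-4,6],[-1.1,-0.9,9.2,0,0,-4,6],[-1.1,-0.9,9.2,0,0,-4,6],[-1.1,-0.9,9.2,0,0,-4,2.5],[-1.1,-0.9,9.2,0,0,-4,2.5],[-1.1,-0.9,9.2,0,0,-4,2.5],[-1.1,-0.9,9.2,0,0,-4,2.5],[-1.1,-0.9,9.2,0,0,-4,2.5],[-1.1,-0.9,9.2,0,0,-4,2.5],[-1.1,-0.9,9.2,0,0,-4,2.5]]])

```text
t: 26.83
tcp_pos: [0.4155, -0.2575, 0.039]
tool_rot: [0.559, 0.829, -0.0, 0.002]
force: [1.7, 2.4, 7.6]
finger_gap: 0.353
gripper_force: 60.0
```

Run:
```python
from h import *
go((.5852,.095,.19),91)
```

```text
tcp [ 0.4155 -0.2575  0.039 ] yaw 112.1 q6 -1.17 t 26.8 | move [ 26.24  29.01 -15.13] [ 0.2  0.2 21.1] f [1.7 2.4 7.6] gap 0.353
```

Request:
carry_out(targets=[[[0,0,-4,0,0,0,2.5],[0,0,-8,0,0,0,2.5],[0,0,-12,0,0,0,2.5],[0,0,-15,0,0,7,2.5],[26.2,29,-15.2,0,0,21,2.5],[26.2,29,-15.2,0,0,21,2.5],[26.2,29,-15.2,0,0,21,2.5],[26.2,29,-15.2,0,0,21,2.5],[26.2,29,-15.2,0,0,21,2.5],[26.2,29,-15.2,0,0,21,2.5],[26.2,29,-15.2,0,0,21,2.5],[26.2,29,-15.2,0,0,21,2.5]]])

```text
t: 27.83
tcp_pos: [0.5552, 0.0355, 0.1898]
tool_rot: [0.7, 0.714, 0.0, 0.001]
force: [0.6, -0.8, -1.2]
finger_gap: 0.357
gripper_force: 59.6
```

Request:
carry_out(targets=[[[0,0,0,0,0,0,2.5],[0,0,0,0,0,0,2.5]]])

```text
t: 28.0
tcp_pos: [0.5552, 0.0356, 0.1895]
tool_rot: [0.699, 0.716, 0.0, 0.001]
force: [-0.1, 0.3, -0.6]
finger_gap: 0.352
gripper_force: 59.7
```

Run:
```python
from h import *
go((.5852,.095,.115),91)
```

```text
tcp [0.5552 0.0356 0.1895] yaw 91.4 q6 -0.16 t 28.0 | move [5.87 3.13 7.45] [0.1 0.  0.4] f [-0.1  0.3 -0.6] gap 0.352
```

Request:
carry_out(targets=[[[5.9,3.1,0,0,0,0.4,2.5],[5.9,3.1,0,0,0,0.4,2.5],[5.9,3.1,3,0,0,0.4,2.5],[5.9,3.1,6,0,0,0.4,2.5],[5.9,3.1,7.4,0,0,0.4,2.5],[5.9,3.1,7.4,0,0,0.4,2.5],[5.9,3.1,7.4,0,0,0.4,2.5],[5.9,3.1,7.4,0,0,0.4,2.5]]])

```text
t: 28.67
tcp_pos: [0.5854, 0.0917, 0.116]
tool_rot: [0.703, 0.711, 0.001, 0.001]
force: [0.8, -0.1, -1.0]
finger_gap: 0.353
gripper_force: 59.8
```

Run:
```python
from h import *
go((.5852,.0952,.104),91)
```

```text
tcp [0.5854 0.0917 0.116 ] yaw 90.6 q6 -0.04 t 28.7 | move [ 0.35 -0.02  1.2 ] [ 0.1  0.  -0.4] f [ 0.8 -0.1 -1. ] gap 0.353
```

Request:
carry_out(targets=[[[0.35,0,0,0,0,-0.4,2.5],[0.35,0,0,0,0,-0.4,2.5],[0.35,0,0.3,0,0,-0.4,2.5],[0.35,0,0.4,0,0,-0.4,2.5],[0.35,0,0.4,0,0,-0.4,2.5]]])

```text
t: 29.08
tcp_pos: [0.5846, 0.0965, 0.1108]
tool_rot: [0.7, 0.714, -0.0, 0.0]
force: [0.1, -0.0, -1.5]
finger_gap: 0.357
gripper_force: 59.8
```

Run:
```python
from h import *
go((.5852,.0952,.104),91)
```

```text
tcp [0.5846 0.0965 0.1108] yaw 91.1 q6 -0.04 t 29.1 | move [-0.13  0.06  0.68] [-0.   0.   0.1] f [ 0.1 -0.  -1.5] gap 0.357
```

Request:
carry_out(targets=[[[-0.1,0.05,0.1,0,0,0,2.5],[-0.1,0.05,0.3,0,0,0,2.5],[-0.1,0.05,0.5,0,0,0,2.5],[-0.1,0.05,0.7,0,0,0,2.5],[-0.1,0.05,0.8,0,0,0,2.5],[-0.1,0.05,0.8,0,0,0,2.5]]])

```text
t: 29.58
tcp_pos: [0.5852, 0.0951, 0.1022]
tool_rot: [0.7, 0.714, -0.0, 0.0]
force: [-0.3, -2.3, -1.9]
finger_gap: 0.349
gripper_force: 59.7
```

In; press to home (≈0.097).

Request:
carry_out(targets=[[[0,0,0.2,0,0,0,2.5],[0,0,0.4,0,0,0,2.5],[0,0,0.6,0,0,0,2.5],[0,0,0.6,0,0,0,2.5]]])

```text
t: 29.92
tcp_pos: [0.5854, 0.0951, 0.097]
tool_rot: [0.7, 0.714, -0.0, 0.0]
force: [-0.9, -3.9, 2.6]
finger_gap: 0.355
gripper_force: 60.0
```

Request:
carry_out(targets=[[[0,0,0,0,0,0,4],[0,0,0,0,0,0,5],[0,0,-1,0,0,0,5],[0,0,-5,0,0,0,6],[0,0,-9,0,0,0,6],[-14.4,-16.8,-12,0,0,0,6],[-14.4,-16.8,-12,0,0,0,6],[-14.4,-16.8,-12,0,0,0,6],[-14.4,-16.8,-12,0,0,0,6],[-14.4,-16.8,-12,0,0,0,6],[-14.4,-16.8,-12,0,0,0,6],[-14.4,-16.8,-12,0,0,0,6]]])

```text
t: 30.92
tcp_pos: [0.4174, -0.0527, 0.2177]
tool_rot: [0.702, 0.713, -0.0, -0.0]
force: [-0.2, 0.6, -1.0]
finger_gap: 0.703
gripper_force: 0.0
```

```bash
python3 - <<'E'
s=open('h.py').read()
s=s.replace("z0=0.,lohi=(12,52)):","z0=0.,lohi=(12,52),hd=(20,15.5),mask=None):").replace("sx*20*","sx*hd[0]*").replace("sy*15.5*","sy*hd[1]*").replace("cv2.morphologyEx(omask(im)","cv2.morphologyEx((mask or omask)(im)")
s+='''
def bmask(im):
    h=cv2.cvtColor(im,cv2.COLOR_RGB2HSV);return ((h[...,0]>95)&(h[...,0]<125)&(h[...,1]>120)&(h[...,2]>50)).astype(np.uint8)
def fitkey(info,im,guess,rad=60): return fitrelay(info,im,guess,rad,0.008,(25,56),(15,4.5),bmask)
'''
open('h.py','w').write(s)
E
python3 - <<'E'
from h import *
go((.42,-.05,.2),91)
wi=cams.camera_info("wrist");w=cams.snapshot("wrist");np.save("w8.npy",w);np.save("w8T.npy",wi['T'])
print(np.round(fitkey(wi,w,(.423,-.052),120) or 0,4))
ti=cams.camera_info("top");t=np.load("top0.npy");print("top0",np.round(fitkey(ti,t,(.423,-.052),30) or 0,4))
si=cams.camera_info("scene");t=cams.snapshot("scene");print("scene",np.round(fitkey(si,t,(.423,-.052),30) or 0,4))
a=cv2.resize(t[230:330,240:370],None,fx=3,fy=3,interpolation=3)
cv2.imwrite("pics/z8.png",np.hstack([a,cv2.resize(w,(400,300))])[:,:,::-1])
E
```

```text
tcp [ 0.4174 -0.0527  0.2177] yaw 90.9 q6 -0.41 t 30.9 | move [0.26 0.27 1.77] [-0.  -0.  -0.1] f [-0.2  0.6 -1. ] gap 0.703
[  0.4246  -0.0529 -40.2158   0.9362]
top0 [  0.4242  -0.0519 -37.4543   0.868 ]
scene [  0.4246  -0.0524 -43.9307   0.8225]
```

View pics/z8.png

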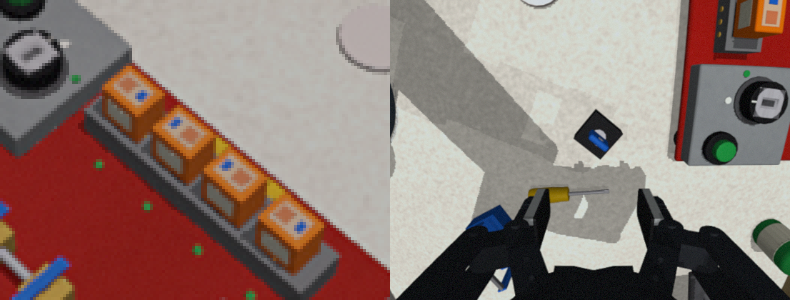

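Request:
carry_out(targets=[[[0.1,0.6,2,0,0,-49,5],[0.1,0.6,4,0,0,-49,5],[0.1,0.6,6,0,0,-49,5],[0.1,0.6,7.8,0,0,-49,5],[0.1,0.6,7.8,0,0,-49,5],[0.1,0.6,7.8,0,0,-49,5],[0.1,0.6,7.8,0,0,-49,5],[0.1,0.6,7.8,0,0,-49,5],[0.1,0.6,7.8,0,0,-49,5],[0.1,0.6,7.8,0,0,-49,5]]])

```text
t: 31.85
tcp_pos: [0.4268, -0.0502, 0.1386]
tool_rot: [0.342, 0.94, 0.0, 0.0]
force: [-0.8, -0.2, -0.5]
finger_gap: 0.587
gripper_force: 0.0
```

Run:
```python
from h import *
wi=cams.camera_info("wrist");w=cams.snapshot("wrist");np.save("w9.npy",w);np.save("w9T.npy",wi['T'])
r=fitkey(wi,w,(.424,-.0525),150);print(np.round(r or 0,4))
go((.4238,-.0522,.055),140)
if r: go((r[0],r[1],.055),r[2])
```

```text
[  0.4248  -0.0529 -38.3718   0.9037]
tcp [ 0.4266 -0.0503  0.1387] yaw 140.0 q6 -1.25 t 31.9 | move [ 0.09 -0.33  8.37] [0. 0. 0.] f [ 0.4 -1.1  0.1] gap 0.587
tcp [ 0.4266 -0.0503  0.1387] yaw 140.0 q6 -1.25 t 31.9 | move [-0.03 -0.32  8.37] [ 0.   0.  -1.6] f [ 0.4 -1.1  0.1] gap 0.587
```

Request:
carry_out(targets=[[[0,-0.3,2,0,0,-1,4],[0,-0.3,4,0,0,-1,4],[0,-0.3,6,0,0,-1,4],[0,-0.3,7,0,0,-1,4],[0,-0.3,7,0,0,-1,4],[0,-0.3,7,0,0,-1,4]]])

```text
t: 32.4
tcp_pos: [0.424, -0.0529, 0.0684]
tool_rot: [0.333, 0.943, 0.0, -0.001]
force: [0.2, -0.4, 0.2]
finger_gap: 0.471
gripper_force: 0.0
```

Run:
```python
from h import *
go((.4241,-.0524,.0555),141)
```

```text
tcp [ 0.424  -0.0529  0.0684] yaw 141.0 q6 -1.28 t 32.4 | move [0.02 0.04 1.29] [-0.  -0.1  0. ] f [ 0.2 -0.4  0.2] gap 0.471
```

Request:
carry_out(targets=[[[0,0,0.7,0,0,0,4],[0,0,1.25,0,0,0,4],[0,0,1.25,0,0,0,4],[0,0,1.25,0,0,0,2],[0,0,1.25,0,0,0,0.4],[0,0,1.25,0,0,0,0.4],[0,0,1.25,0,0,0,0.4],[0,0,1.25,0,0,0,0.4],[0,0,1.25,0,0,0,0.4],[0,0,1.25,0,0,0,0.4],[0,0,1.25,0,0,0,0.4]]])

```text
t: 33.32
tcp_pos: [0.4242, -0.053, 0.0566]
tool_rot: [0.333, 0.943, -0.0, 0.0]
force: [0.2, 0.1, 6.3]
finger_gap: 0.094
gripper_force: 60.1
```

Run:
```python
from h import *
go((.6113,.0072,.19),181)
```

```text
tcp [ 0.4242 -0.053   0.0566] yaw 141.1 q6 -1.28 t 33.3 | move [-10.79  16.44 -13.33] [ -0.    0.  -39.9] f [0.2 0.1 6.3] gap 0.094
```

Request:
carry_out(targets=[[[0,0,-2,0,0,0,0.4],[0,0,-5,0,0,0,0.4],[0,0,-9,0,0,-7,0.4],[0,0,-12,0,0,-14,0.4],[-10.8,16.4,-13.3,0,0,-40,0.4],[-10.8,16.4,-13.3,0,0,-40,0.4],[-10.8,16.4,-13.3,0,0,-40,0.4],[-10.8,16.4,-13.3,0,0,-40,0.4],[-10.8,16.4,-13.3,0,0,-40,0.4],[-10.8,16.4,-13.3,0,0,-40,0.4],[-10.8,16.4,-13.3,0,0,-40,0.4],[-10.8,16.4,-13.3,0,0,-40,0.4]]])

```text
t: 34.32
tcp_pos: [0.6093, 0.0071, 0.1882]
tool_rot: [-0.01, 1.0, 0.0, -0.002]
force: [-0.3, 0.1, -0.3]
finger_gap: 0.095
gripper_force: 59.4
```

Run:
```python
from h import *
go((.6112,.0078,.150),181)
```

```text
tcp [0.6093 0.0071 0.1882] yaw -178.9 q6 -1.76 t 34.3 | move [-0.2   0.07  3.82] [ 0.  -0.2  0.1] f [-0.3  0.1 -0.3] gap 0.095
```

Request:
carry_out(targets=[[[-0.1,0.05,2,0,0,0,0.4],[-0.1,0.05,3.8,0,0,0,0.4],[-0.1,0.05,3.8,0,0,0,0.4],[-0.1,0.05,3.8,0,0,0,0.4],[-0.1,0.05,3.8,0,0,0,0.4]]])

```text
t: 34.73
tcp_pos: [0.6115, 0.0069, 0.1518]
tool_rot: [-0.009, 1.0, 0.0, -0.0]
force: [-0.0, -0.2, 0.7]
finger_gap: 0.095
gripper_force: 59.4
```

Run:
```python
from h import *
s=manip.sense();go((.6112,.0078,.1400),181)
wi=cams.camera_info("wrist");w=cams.snapshot("wrist");np.save("w10.npy",w);np.save("w10T.npy",wi['T'])
p=s['tcp_pos'];q=proj(wi,[[p[0],p[1],p[2]-.0486+.02],[.6112,.0078,.096]]);print(q.round(0))
c=q[0].astype(int);a=w[max(0,c[1]-110):c[1]+90,max(0,c[0]-130):c[0]+130];print(c,a.shape)
cv2.imwrite("pics/z10.png",cv2.resize(a,None,fx=3,fy=3,interpolation=3)[:,:,::-1])
```

```text
tcp [0.6115 0.0069 0.1518] yaw -178.9 q6 -1.76 t 34.7 | move [0.03 0.09 1.18] [ 0.  -0.   0.1] f [-0.  -0.2  0.7] gap 0.095
[[284. 265.]
 [285. 243.]]
[283 264] (200, 260, 3)
```

View pics/z10.png

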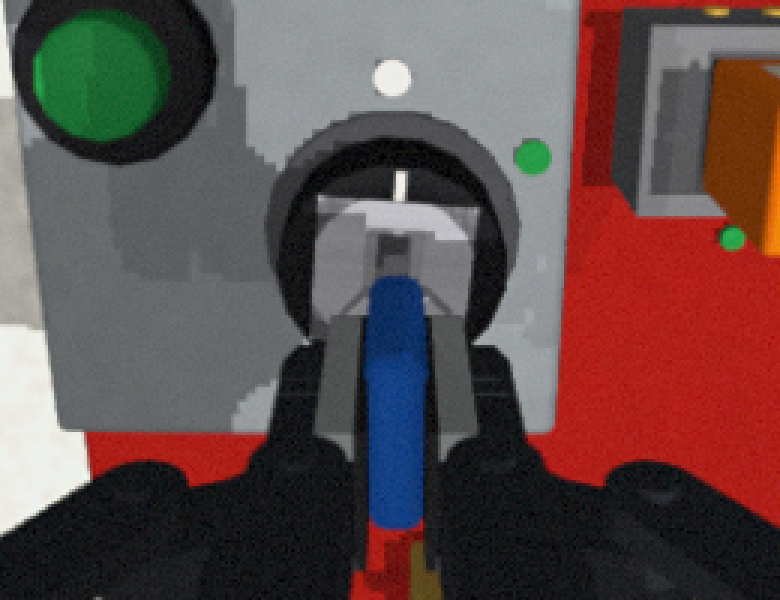

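Run:
```python
from h import *
wi=cams.camera_info("wrist");wi['T']=np.load("w10T.npy")
c=lambda x,y:(153+(x+.5)/3-.5,154+(y+.5)/3-.5)
print("outer",onz(wi,c(393,232),.096).round(4),"inner",onz(wi,c(393,246),.094).round(4))
for x in(376,411): print(onz(wi,c(x,245),.096).round(4))
print("collar front",onz(wi,c(397,277),.1518-.0486+.056), "top front edge",onz(wi,c(397,368),.1518-.0486+.056))
print("bow L,R",onz(wi,c(365,372),.1592),onz(wi,c(430,372),.1592))
print("back",onz(wi,c(397,527),.1592))
```

```text
outer [0.6032 0.0066 0.096 ] inner [0.6071 0.0067 0.094 ]
[0.6061 0.0033 0.096 ]
[0.606  0.0103 0.096 ]
collar front [0.58432226 0.00698103 0.1592    ] top front edge [0.59796427 0.00723637 0.1592    ]
bow L,R [0.59866932 0.00286091 0.1592    ] [0.59850882 0.01177264 0.1592    ]
back [0.62454607 0.0077345  0.1592    ]
```

Request:
carry_out(targets=[[[0,0,0.3,0,0,0,0.4],[0,0,0.6,0,0,0,0.4],[0,0,0.8,0,0,0,0.4],[0,0,1.0,0,0,0,0.4],[0,0,1.2,0,0,0,0.4],[0,0,1.2,0,0,0,0.4]]])

```text
t: 35.28
tcp_pos: [0.6121, 0.0069, 0.1389]
tool_rot: [-0.01, 1.0, -0.0, -0.0]
force: [-0.6, -2.9, -0.6]
finger_gap: 0.092
gripper_force: 59.3
```

It entered. Go to the bottom (TCP z≈0.1246), pressing lightly.

Request:
carry_out(targets=[[[0,0,0.4,0,0,0,0.4],[0,0,0.8,0,0,0,0.4],[0,0,1.1,0,0,0,0.4],[0,0,1.4,0,0,0,0.4],[0,0,1.5,0,0,0,0.4],[0,0,1.5,0,0,0,0.4]]])

```text
t: 35.78
tcp_pos: [0.6121, 0.0069, 0.1246]
tool_rot: [-0.01, 1.0, -0.0, -0.0]
force: [-1.9, -4.4, 4.9]
finger_gap: 0.096
gripper_force: 60.2
```

Request:
carry_out(targets=[[[0,0,0,0,0,6,0.4],[0,0,0,0,0,12,0.4],[0,0,0,0,0,18,0.4],[0,0,0,0,0,24,0.4],[0,0,0,0,0,30,0.4],[0,0,0,0,0,36,0.4],[0,0,0,0,0,42,0.4],[0,0,0,0,0,48,0.4],[0,0,0,0,0,54,0.4],[0,0,0,0,0,60,0.4],[0,0,0,0,0,66,0.4],[0,0,0,0,0,66,0.4]]])

```text
t: 36.78
tcp_pos: [0.6118, 0.0066, 0.1246]
tool_rot: [0.538, 0.843, -0.001, 0.0]
force: [-1.9, -5.1, 4.3]
finger_gap: 0.097
gripper_force: 60.2
```

Run:
```python
from h import *
go((.6121,.0069,.1246));print(manip.sense()['ft_torque'].round(3))
```

```text
tcp [0.6118 0.0066 0.1246] yaw 114.9 q6 -0.60 t 36.8 | move [0.01 0.04 0.  ] [-0.1  0.1 -0. ] f [-1.9 -5.1  4.3] gap 0.097
[-0.903  0.442  0.043]
```

Request:
carry_out(targets=[[[0,0,0,0,0,2,0.4],[0,0,0,0,0,4,0.4],[0,0,0,0,0,6,0.4],[0,0,0,0,0,6,0.4]]])

```text
t: 37.12
tcp_pos: [0.6117, 0.0066, 0.1246]
tool_rot: [0.58, 0.815, -0.001, 0.0]
force: [-2.5, -5.0, 5.9]
finger_gap: 0.092
gripper_force: 60.2
```

Run:
```python
from h import *
go((.6121,.0069,.1246));print(manip.sense()['ft_torque'].round(3))
```

```text
tcp [0.6117 0.0066 0.1246] yaw 109.1 q6 -0.50 t 37.1 | move [0.02 0.05 0.  ] [-0.1  0.1 -0. ] f [-2.5 -5.   5.9] gap 0.092
[-0.89   0.391  0.058]
```

Request:
carry_out(targets=[[[0,0,0,0,0,3,0.4],[0,0,0,0,0,6,0.4],[0,0,0,0,0,8,0.4],[0,0,0,0,0,8,0.4]]])

```text
t: 37.45
tcp_pos: [0.6114, 0.0068, 0.1246]
tool_rot: [0.634, 0.773, -0.001, -0.0]
force: [-2.3, -4.8, 5.5]
finger_gap: 0.093
gripper_force: 61.0
```

Run:
```python
from h import *
go((.6121,.0069,.1246));print(manip.sense()['ft_torque'].round(3))
wi=cams.camera_info("wrist");w=cams.snapshot("wrist");np.save("w11.npy",w);np.save("w11T.npy",wi['T'])
h=cv2.cvtColor(w,cv2.COLOR_RGB2HSV)
o=proj(wi,[[.6118,.0066,.09]])[0];print("axis px",o.round(0))
for nm,m in[("white",(h[...,2]>200)&(h[...,1]<40)),("green",(h[...,0]>50)&(h[...,0]<80)&(h[...,1]>130)&(h[...,2]>70)),("blue",bmask(w)>0)]:
    n,l,st,c=cv2.connectedComponentsWithStats(m.astype(np.uint8))
    for k in range(1,n):
        if 8<st[k,4]<9000 and np.hypot(*(c[k]-o))<150:
            P=onz(wi,c[k],.09 if nm!="blue" else .12);print(nm,st[k],c[k].round(0),P.round(4),"ang %.0f"%np.degrees(np.arctan2(P[1]-.0066,P[0]-.6118)))
```

```text
tcp [0.6114 0.0068 0.1246] yaw 101.2 q6 -0.37 t 37.5 | move [-0.    0.07 -0.  ] [-0.1  0.1 -0. ] f [-2.3 -4.8  5.5] gap 0.093
[-0.701  0.458  0.634]
axis px [283. 262.]
white [270 231   6  10  35] [272. 236.] [0.603  0.0207 0.09  ] ang 122
white [219 233  14  13 128] [225. 239.] [0.5786 0.0139 0.09  ] ang 168
white [255 233  59  29 540] [287. 247.] [0.6119 0.0156 0.09  ] ang 89
white [383 354  20  19 100] [392. 363.] [ 0.6937 -0.0508  0.09  ] ang -35
green [257 188  14  13 141] [264. 194.] [0.5945 0.0424 0.09  ] ang 116
blue [ 274  246   22   85 1582] [284. 288.] [0.612  0.0087 0.12  ] ang 85
```

Request:
carry_out(targets=[[[0,0,0,0,0,-2,0.4],[0,0,0,0,0,-4,0.4],[0,0,0,0,0,-4,2],[0,0,0,0,0,-4,3.5],[0,0,0,0,0,-4,3.5],[0,0,0,0,0,-4,3.5],[0,0,-2,0,0,-4,3.5],[0,0,-5,0,0,-4,3.5],[0,0,-9,0,0,-4,3.5],[0,0,-9,0,0,-4,3.5],[0,0,-9,0,0,-4,3.5]]])

```text
t: 38.42
tcp_pos: [0.6139, 0.0075, 0.2169]
tool_rot: [0.608, 0.794, 0.002, 0.003]
force: [0.5, -0.2, -0.6]
finger_gap: 0.407
gripper_force: 0.0
```

```bash
cat > chk.py <<'E'
from h import *
wi=cams.camera_info("wrist");w=cams.snapshot("wrist");np.save("w12.npy",w)
h=cv2.cvtColor(w,cv2.COLOR_RGB2HSV);o=proj(wi,[[.6118,.0066,.09]])[0]
for nm,m,z in[("white",(h[...,2]>190)&(h[...,1]<40),.09),("green",(h[...,0]>50)&(h[...,0]<80)&(h[...,1]>130)&(h[...,2]>70),.092)]:
    n,l,st,c=cv2.connectedComponentsWithStats(m.astype(np.uint8))
    for k in range(1,n):
        P=onz(wi,c[k],z);d=P[:2]-[.6118,.0066]
        if st[k,4]>6 and np.hypot(*d)<.08: print(nm,st[k],P.round(4),"ang %.0f r %.3f"%(np.degrees(np.arctan2(d[1],d[0])),np.hypot(*d)))
for z0 in(.07,.076,.082):
    print("key z0",z0,np.round(fitrelay(wi,w,(.6118,.0066),80,z0,(25,56),(15,4.5),bmask) or 0,4))
E
python3 chk.py
python3 - <<'E'
from h import *
go((.573,-.0502,.18),105)
E
```

```text
white [272 186   4   7  17] [0.6024 0.0221 0.09  ] ang 121 r 0.018
white [236 190   9   9  67] [0.5773 0.0112 0.09  ] ang 172 r 0.035
white [260 192  42  38 698] [0.613  0.0066 0.09  ] ang -1 r 0.001
green [265 160   8   9  57] [0.5936 0.0411 0.092 ] ang 118 r 0.039
green [206 246  28  28 551] [ 0.5727 -0.0509  0.092 ] ang -124 r 0.070
key z0 0.07 [ 6.13000e-01  4.30000e-03 -6.88776e+01  8.87000e-01]
key z0 0.076 [ 6.12700e-01  6.10000e-03 -6.94298e+01  8.60200e-01]
key z0 0.082 [ 6.12500e-01  7.80000e-03 -6.99109e+01  8.28600e-01]
tcp [0.6123 0.0077 0.2149] yaw 105.1 q6 -0.43 t 38.5 | move [-4.56 -5.31  3.49] [0.1 0.  0.1] f [ 0.3 -0.  -0.1] gap 0.412
```

Request:
carry_out(targets=[[[-4.5,-5.3,0,0,0,0,0],[-4.5,-5.3,0,0,0,0,0],[-4.5,-5.3,3,0,0,0,0],[-4.5,-5.3,6,0,0,0,0],[-4.5,-5.3,8.5,0,0,0,0],[-4.5,-5.3,8.5,0,0,0,0],[-4.5,-5.3,8.5,0,0,0,0],[-4.5,-5.3,8.5,0,0,0,0]]])

```text
t: 39.13
tcp_pos: [0.5728, -0.0498, 0.1292]
tool_rot: [0.608, 0.794, -0.0, -0.0]
force: [0.2, -0.6, -0.4]
finger_gap: -0.0
gripper_force: 0.0
```

Run:
```python
from h import *
go((.573,-.0505,.106))
```

```text
tcp [ 0.5728 -0.0498  0.1292] yaw 105.1 q6 -0.54 t 39.1 | move [-0.07 -0.    2.32] [-0. -0.  0.] f [ 0.2 -0.6 -0.4] gap -0.000
```

Request:
carry_out(targets=[[[-0.1,0,0.8,0,0,0,0],[-0.1,0,1.4,0,0,0,0],[-0.1,0,1.7,0,0,0,0],[-0.1,0,2.0,0,0,0,0],[-0.1,0,2.2,0,0,0,0],[-0.1,0,2.3,0,0,0,0],[-0.1,0,2.3,0,0,0,0]]])

```text
t: 39.72
tcp_pos: [0.5732, -0.0509, 0.1071]
tool_rot: [0.608, 0.794, 0.0, 0.0]
force: [-1.1, 1.0, 5.3]
finger_gap: 0.001
gripper_force: 2.8
```

Request:
carry_out(targets=[[[0,0,0.15,0,0,0,0],[0,0,0.3,0,0,0,0],[0,0,0.3,0,0,0,0]]])

```text
t: 39.97
tcp_pos: [0.5733, -0.0508, 0.1068]
tool_rot: [0.608, 0.794, 0.0, 0.001]
force: [-5.8, 1.1, 22.7]
finger_gap: 0.004
gripper_force: 11.1
```

Request:
carry_out(targets=[[[0,0,-1,0,0,0,0],[0,0,-4,0,0,0,0],[0,0,-8,0,0,0,0],[0,0,-12,0,0,0,0],[0,0,-16,0,0,0,0],[-4,-10,-20,0,0,0,0],[-8,-14,-20,0,0,0,0],[-8,-14,-20,0,0,0,0],[-8,-14,-20,0,0,0,0],[-8,-14,-20,0,0,0,0]]])

```text
t: 40.8
tcp_pos: [0.4552, -0.1689, 0.3047]
tool_rot: [0.61, 0.792, -0.002, 0.001]
force: [0.1, 1.0, -0.7]
finger_gap: -0.001
gripper_force: 0.0
```

```bash
python3 chk.py
python3 - <<'E'
from h import *
go((.57,-.05,.3))
s=cams.snapshot("scene");a=np.load("scene4.npy")
d=cv2.absdiff(s,a).max(2)>60
# has the hung caddy / bystanders moved? compare region of caddy to the picture after hanging
print("caddy diff px",d[120:190,135:205].sum(), "mug",d[255:315,440:510].sum(),"bottle",d[205:255,130:165].sum(),"spanner",d[285:335,390:430].sum(),"disc/relays",d[230:255,350:380].sum())
E
```

```text
white [438  47   7   8  37] [0.5704 0.0018 0.09  ] ang -173 r 0.042
green [464  22   7   8  38] [0.5861 0.0309 0.092 ] ang 137 r 0.035
green [415  93  24  26 490] [ 0.5742 -0.0514  0.092 ] ang -123 r 0.069
key z0 0.07 [ 6.15400e-01  8.60000e-03 -6.70177e+01  8.80700e-01]
key z0 0.076 [ 6.11600e-01  6.50000e-03 -6.60402e+01  8.58700e-01]
key z0 0.082 [ 6.08100e-01  4.30000e-03 -6.60703e+01  8.28300e-01]
tcp [ 0.4569 -0.167   0.3042] yaw 104.8 q6 -0.84 t 40.9 | move [ 8.43 13.92  0.41] [0.  0.1 0. ] f [ 0.2 -0.2  0.5] gap -0.002
caddy diff px 23 mug 0 bottle 0 spanner 0 disc/relays 0
```

Run:
```python
from h import *
ti=cams.camera_info("top");t=cams.snapshot("top");ok=[]
for g in [(.5824,.257),(.5833,.203),(.5843,.149),(.5852,.095)]:
    r=fitrelay(ti,t,g,15,.058);print(np.round(r or 0,3)); ok.append(bool(r) and np.hypot(r[0]-g[0],r[1]-g[1])<.006)
if all(ok): print(sign_off())
```

```text
0
0
0
0
```

Run:
```python
from h import *
def om(im):
    h=cv2.cvtColor(im,cv2.COLOR_RGB2HSV);return ((h[...,0]>6)&(h[...,0]<20)&(h[...,1]>150)&(h[...,2]>90)).astype(np.uint8)
ti=cams.camera_info("top");t=cams.snapshot("top");ok=[]
for g in [(.5824,.257),(.5833,.203),(.5843,.149),(.5852,.095)]:
    r=fitrelay(ti,t,g,15,.058,mask=om);print(np.round(r or 0,3)); ok.append(bool(r) and np.hypot(r[0]-g[0],r[1]-g[1])<.007)
if all(ok): print(sign_off())
```

```text
[  0.59    0.262 -75.171   0.816]
0
[  0.592   0.173 -88.395   0.295]
0
```

The masks of neighbouring relays merge in this fit, so it tells nothing. The close-up taken after the last insertion showed all four seated, and nothing has touched them since. I'm handing in.

```bash
python3 -c "
from station import sign_off
print(sign_off())"
```

```text
the job is handed in; nothing more can be done
None
```

I've handed the job in: all four relays are in their sockets, the key is fully in and turned to ON, the start button was pushed to its stop and released, and the caddy hangs on the hook; no pass/fail result came back, and my last relay re-check was inconclusive, so their seating rests on the insertion heights and the picture taken after the fourth.

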